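Swing out the creaser's support bar and start its clamp screw

ROBOT

A 6-joint arm with a two-finger parallel gripper is mounted at the origin on the work surface. World frame = base frame: x ahead of the robot, y to its left, z up, the work surface at z = 0. Lengths are in m, angles in rad, forces in N, time in s.
With the tool pointing down it reaches from about 0.4 to 0.825 m from the base axis. Payload 7 kg.
Tool frame: the origin (TCP) lies where the fingers leave the gripper's body, on its centre line; the fingertips stand ctrl.nose_length ahead of it and the grasp point (between the pads) lies 54 mm ahead of it (ctrl.nose_length is the distance from the TCP to the fingertips, in m); z points along the fingers, y is the line along which they close (so a half turn about z gives the same grasp; the last joint's range is limited). The gripper opens to 85 mm and grips with 20 to 120 N. Pads are 22 mm wide; open, the fingers measure 114 mm over their backs; the gripper's body (76 mm by 85 mm) begins 54 mm behind the grasp point. The pads swing forward as they close: fully open they stand 13 mm farther back than shut.
Start: joints at [-0.855, 0.359, 0.012, 0, -1.224, -0.288], TCP at [0.28, -0.614, 0.304] pointing down, gripper open.
Joint ranges: [-3.07, 3.07], [-1.43, 2.12], [-1.02, 1.25], [-3.03, 1.67], [-3.05, -0], [-3.03, 3.03]. Speed limits (rad/s): [2.39, 2.39, 3.01, 3.14, 3.14, 3.14].

INTERFACE

Orientations are given as a unit quaternion [w, x, y, z].
In Python, from workcell import monitor, cams, workorder, ctrl gives the robot as it stands.
- The arm moves only by the tool servo_tool, never from a script. Its argument "moves" is a list of rows, each an object of numbers: "hand": the opening, from 0 (shut) to 1 (fully open); "dx", "dy", "dz": the shift along the tool's x, y, z in mm; "rx", "ry", "rz": the turn, a rotation vector about the tool's x, y, z in rad. A call has exactly 8 rows; each row shifts and turns the commanded pose from where the row before left it, along the tool's axes as they then stand; what a row does not reach is not made up. A row lasts 1/8 s, in which the tool goes at most 62.5 mm and 10.7 degrees, less where a joint would pass 70% of its speed; a pose out of reach is approached as far as the arm can. A call with a gripper value outside its range is refused whole. The fingers move at their own pace and stop on an object; "newtons" is the grip in N (left out, the last holds). Time passes only in rows, so rows that do not move let the fingers close, or fill a call up. It gives the time, the measured TCP pose, the force, the opening and the grip force at its end, in the units of the state.
- monitor.read_state(): the state, without advancing time (a new reading comes with each control period).
- cams.get_image(name): name is "scene" or "top" or "wrist"; returns (picture, depth): 420x560x3 uint8, blue, green, red; 420x560 float32, m along the optical axis (not along the pixel's ray), 0 where there is no reading.
- cams.camera_params(name): a dict with "fx", "fy", "cx", "cy" (pixels), "origin" and "attitude" of the camera in the world. Camera axes: x right, y down, z forward; pixel columns grow to the right and rows downward; lengths in m; the calibration is good to about 2 mm. The wrist camera is an equidistant fisheye: a pixel r from the principal point sees the ray r / f radians off the axis. A picture is of the moment at which its call begins: read the wrist's pose just before it. camera_params takes no time and is no camera call; for the wrist camera it gives the pose at the moment of the call.
- workorder.job_done(): hands the job in; it is judged then, once.
The state is a dict: "time_s": time; "joints": joint angles; "joint_vel": joint speeds; "joint_efforts": joint torques, N m; "tcp_pos": TCP position; "tool_rot": TCP orientation; "wrist_force": force on the tool from outside, world axes, zero at the start; "moment": the same for the moment, N m; "finger_gap": finger opening in m; "finger_force": force on a finger pad.
Only numpy, scipy, OpenCV 4.12 (cv2) and the standard library are available. Lean on these libraries where they do the work, as an engineer would, in place of code of your own. Each camera call takes 0.05 s, during which the arm holds its last target. There are 200 camera calls.

TASK

Set up the bench creaser for long covers: swing its folded support bar out, clockwise seen from above, until it clicks home in its end detent with its slotted ear round the clamp screw. Then start that screw in its boss the careful way: turn it backward (counter-clockwise from above) until you feel it drop off the start of the thread, then forward (clockwise) one full turn, and finish there, still holding the T-grip between the fingers, the screw started but not tightened and the bar still home. Leave the other things on the bench where they are.

Things in the scene. Friction and masses are not known exactly. Their poses are not given: they have to be found in the camera images.
- creaser: Fixed bench creasing machine, sizes mm. Origin on the bench under its base; x along its rollers (away from the robot at yaw 0), z up. Base x -165..165, y -160..270, 40 high; feed deck x -105..165, y -40..130, top z 60 (fence to z 70 at x -92); roller head behind y 130, 165 high. Hinge pin of the support bar at (-100,-135), clamp screw's axis at (-100,-60).
- support_bar: Steel bar 26 mm wide, 10 thick, top 60 mm above the bench, on a vertical hinge pin. Origin on the pin's axis at the bar's underside; x along the bar to its free end, 208 mm from the pin. It is swung by the round guide post at x 160 mm. Behind the pin an ear (to x -100 mm) has an open slot 25 mm wide at x -75 mm that takes the screw's shank when the bar is home.
- support_swing (a joint): Angle of the support bar, rad. 0: folded, pointing to the machine's +x. Grows clockwise seen from above to its stop at 1.57, pointing to the machine's -y. Turns easily (0.1 N m) to about 1.25; there a ball detent resists (up to 0.6 N m, 4 N at the post); past 1.45 it snaps home to 1.57 and stays.
- post_top (a point): Centre of the flat top of the guide post on the support bar: a steel cylinder 16 mm in diameter, 45 mm tall, from the bar's top at 60 mm to 105 mm above the bench. It moves with the bar, 160 mm from the pin.
- hinge_pin (a point): Point on the vertical hinge axis of the support bar, at the bar's top (60 mm above the bench). Fixed to the machine.
- clamp_screw: Vertical clamp screw, about 0.3 kg, loose in its boss, not yet started; captive (lifts 10 mm at most). Origin on its axis, 48 mm above the bench when it stands highest; sinks with it. x along the T-grip. Above the origin: washer collar, 30 mm diameter, 28 to 33 mm; black T-grip, an upright paddle 66 mm long (x), 12 mm thick, 38 to 72 mm. Half a turn gives the same shape.
- tgrip_center (a point): On the screw's axis, 57 mm above the screw's origin, 15 mm below the top of the T-grip: the height to hold it.
- screw_turn (a joint): Turn of the clamp screw, rad, counting whole turns. Grows forward (clockwise from above, right-hand thread), falls backward. Within 0.3 of 0 at the start. Turns easily (under 0.03 N m) and stays where it is left. The thread's start lies hidden in the boss, so that the drop comes 1.2 to 2.6 rad backward of 0.
- screw_lift (a joint): Height of the screw, m; 0 at its highest, on the very start of the boss's thread. 6 mm pitch. It first rests 0.5 to 2.6 mm below 0. Turned backward it climbs to 0, then passes the thread's start and drops 6 mm by its weight if the fingers let it slide down. Turned forward from there it is drawn down 6 mm a turn and cannot be pulled up. At -0.016 it would clamp the bar.
- spare_wheel: Bystander: steel ring 46 mm in diameter, 12 mm high, on the machine's base.
- hex_key: Bystander: bent hex key, 90 mm long, 6 mm thick, on the machine's base under or beside the folded bar.
- bone_folder: Bystander: flat bone folder, 120 by 20 by 5 mm, on the bench.
- glue_bottle: Bystander: white bottle, 60 mm in diameter, 160 mm high.
- tape_roll: Bystander: roll of clear tape, 90 mm in diameter, 24 mm high, lying flat.
- staple_box: Bystander: cardboard box 55 by 95 by 32 mm.
- pencil_cup: Bystander: grey cup with pens, 72 mm in diameter, 150 mm high with the pens.
- press_weight: Bystander: turned steel weight, 48 mm in diameter, 56 mm high, on the covers on the deck.

How it is judged:
By the outcome, as a careful person would: the job done as asked, in the order asked, and still so for the second after the job is handed in, while the arm keeps its last pose, push and grip.
It also fails if it takes over 72 s, if anything falls off the work surface, if the arm or the gripper's body presses on something with over 40 N, if the wrist force passes 120 N, or if a joint passes its speed limit or range.

## Working session

There is one attempt and no reset: what is moved stays moved. The work goes in short steps, Python scripts to look and compute and a tool call to move; the robot and the scene stay as the last step left them, time stands still between calls to the robot, and variables do not carry over. Pictures are saved under pics/ and viewed, at most 10 in all, crops included, and the job is handed in when it is done.

Besides the shell and the picture viewer there is one more tool, called by a JSON object that holds its "method" and its "body". servo_tool: Moves the arm, as the interface text tells. Its arguments: {"type":"object","properties":{"moves":{"type":"array"},"newtons":{"type":"number"}},"required":["moves"]}

```bash
mkdir -p pics; ls; cat > h.py <<'E'
import numpy as np, cv2
from workcell import monitor, cams, workorder, ctrl
from scipy.spatial.transform import Rotation as R
def shot(n,f):
    p=cams.camera_params(n); im,d=cams.get_image(n)
    cv2.imwrite('pics/%s.png'%f,im); np.savez('pics/%s.npz'%f,d=d,im=im,p=np.array(p,dtype=object)); return p,im,d
E
python3 - <<'E'
from h import *
for n in ('scene','top'):
    p,im,d=shot(n,n+'0'); print(n,p)
print(monitor.read_state(),ctrl.nose_length)
a=np.hstack([cv2.imread('pics/scene0.png'),cv2.imread('pics/top0.png')])
E
```

```text
pics
scene {'fx': 400.79350429275075, 'fy': 400.79350429275075, 'cx': 279.24792050707725, 'cy': 201.1560248869034, 'origin': array([ 1.05434246, -0.28144363,  0.96302214]), 'attitude': array([-0.24966149,  0.78881696,  0.53403399, -0.17390984])}
top {'fx': 494.00683104148175, 'fy': 494.00683104148175, 'cx': 279.6459446727343, 'cy': 205.68149456277956, 'origin': array([ 0.39517249, -0.0420082 ,  1.57062293]), 'attitude': array([-0.02363244,  0.71435917, -0.6990961 ,  0.01992804])}
{'time_s': 0.1, 'joints': array([-8.54893073e-01,  3.59314130e-01,  1.11368711e-02, -2.92148686e-04,
       -1.22409088e+00, -2.88085849e-01]), 'joint_vel': array([ 1.32804252e-03, -1.41476726e-03,  2.54528571e-03,  1.66597819e-03,
       -5.92163130e-05, -1.37907346e-03]), 'joint_efforts': array([-3.03175490e-03, -5.84766304e+01,  2.94103146e+01,  6.95481107e+00,
       -3.29349488e-03,  2.27836745e-05]), 'tcp_pos': array([ 0.27988443, -0.61388219,  0.30305505]), 'tool_rot': array([-2.33697649e-04, -2.12232466e-01,  9.77218921e-01,  7.11198808e-04]), 'wrist_force': array([-0.51100656,  0.02713327, -0.18883086]), 'moment': array([-0.02553261,  0.01459261, -0.00330778]), 'finger_force': 0.0, 'finger_gap': 0.08550250196991832} 0.0726
```

View pics/top0.png

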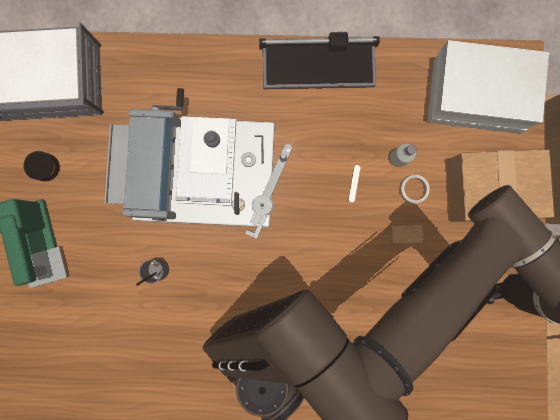

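View pics/scene0.png

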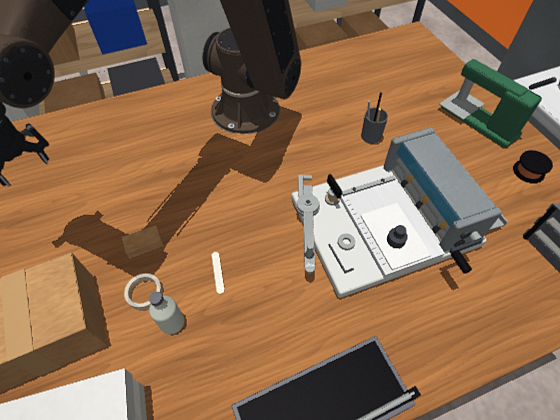

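```bash
python3 - <<'E'
from h import *
im=cv2.imread('pics/top0.png')[100:250,100:300]
cv2.imwrite('pics/c1.png',cv2.resize(im,None,fx=4,fy=4,interpolation=cv2.INTER_CUBIC))
E
```

```text
(no output)
```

View pics/c1.png

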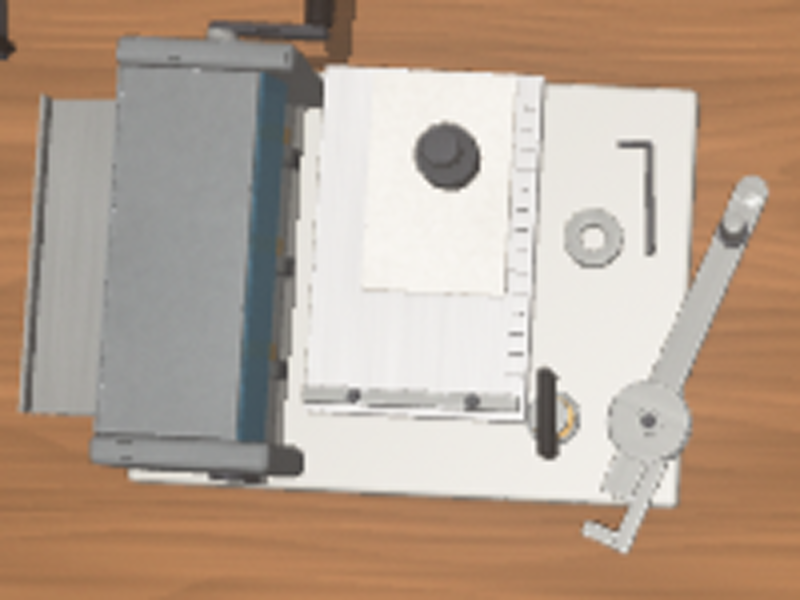

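```bash
cat >> h.py <<'E'
def ray(p,u,v,z):
    q=p['attitude']; M=R.from_quat([q[1],q[2],q[3],q[0]]).as_matrix()
    r=M@np.array([(u-p['cx'])/p['fx'],(v-p['cy'])/p['fy'],1]); o=p['origin']
    return o+r*(z-o[2])/r[2]
E
python3 - <<'E'
from h import *
p=cams.camera_params('top')
P={}
for n,u,v,z in [('pin',649,421,.066),('cBR',675,506,.04),('cTR',695,90,.04),('cBL',128,479,.04),('post',733,231,.105),('tip',752,180,.06),('tg',547,413,.118),('tga',545,369,.12),('tgb',548,459,.12),('collar',566,416,.08)]:
    P[n]=ray(p,100+u/4-.375,100+v/4-.375,z); print(n,P[n].round(4))
d=np.load('pics/top0.npz',allow_pickle=True)['d']
for n,(u,v) in dict(pin=(261,203),post=(283,158),tg=(236.5,203),bar=(270,186)).items(): print(n,d[int(v),int(u)])
e=P['cTR']-P['cBR'];print('yaw',np.arctan2(e[1],e[0]),np.linalg.norm(e))
e=P['cBL']-P['cBR'];print('yaw',np.arctan2(-e[0],e[1]),np.linalg.norm(e))
yaw=np.arctan2((P['cTR']-P['cBR'])[1],(P['cTR']-P['cBR'])[0])
c,s=np.cos(yaw),np.sin(yaw);M=np.array([[c,-s],[s,c]])
o=(P['cBR'][:2]-M@[-.165,-.16]+P['cTR'][:2]-M@[.165,-.16])/2
print('o',o,'pin',o+M@[-.1,-.135],'screw',o+M@[-.1,-.06])
e=(P['post']-P['pin']);print('bar ang',np.arctan2(e[1],e[0]),np.linalg.norm(e[:2]))
E
```

```text
pin [0.4892 0.0212 0.066 ]
cBR [0.4253 0.0006 0.04  ]
cTR [ 0.7517 -0.0076  0.04  ]
cBL [0.4371 0.4254 0.04  ]
post [ 0.6304 -0.0399  0.105 ]
tip [ 0.6776 -0.0536  0.06  ]
tg [0.4903 0.0943 0.118 ]
tga [0.5226 0.0965 0.12  ]
tgb [0.4563 0.0925 0.12  ]
collar [0.4908 0.0834 0.08  ]
pin 1.5035636
post 1.4853629
tg 1.4561238
bar 1.5200206
yaw -0.02493674143838886 0.3264177286387306
yaw -0.027634732666384793 0.42496735779251443
o [0.59249314 0.15643863] pin [0.48915812 0.02397402] screw [0.49102818 0.0989507 ]
bar ang -0.40793958165623845 0.15382338016766686
```

```bash
cat >> h.py <<'E'
def cur():
    s=monitor.read_state(); q=s['tool_rot']; M=R.from_quat([q[1],q[2],q[3],q[0]]).as_matrix()
    return s['tcp_pos'],M
def plan(wps):
    """wps: (x,y,z,yaw of tool y axis [rad],nrows); prints rows in tool axes"""
    p,M=cur(); p=p.copy()
    for i,(x,y,z,yw,n) in enumerate(wps):
        t=np.array([x,y,z]); s=(t-p)/n
        y0=np.arctan2(M[1,1],M[0,1]); d=(yw-y0+np.pi)%(2*np.pi)-np.pi
        print('wp',i,'n',n)
        for k in range(n):
            l=M.T@((t-p)/(n-k))*1000; l=l.round(1)
            rem=(yw-np.arctan2(M[1,1],M[0,1])+np.pi)%(2*np.pi)-np.pi
            rz=round(-rem/(n-k),4)
            p=p+M@l/1000; M=M@R.from_rotvec([0,0,rz]).as_matrix()
            print(dict(dx=l[0],dy=l[1],dz=l[2],rz=rz))
def st():
    s=monitor.read_state(); p,M=cur()
    print('t',s['time_s'],'p',p.round(4),'yaw_y',np.arctan2(M[1,1],M[0,1]).round(4),'z',M[:,2].round(3),'j',s['joints'].round(2),'F',s['wrist_force'].round(1),'gap',round(s['finger_gap'],4))
E
python3 - <<'E'
from h import *
plan([(.63,-.04,.235,1.163,16)])
E
```

```text
wp 0 n 16
{'dx': np.float64(-34.8), 'dy': np.float64(23.6), 'dz': np.float64(4.3), 'rz': np.float64(0.0522)}
{'dx': np.float64(-33.5), 'dy': np.float64(25.3), 'dz': np.float64(4.3), 'rz': np.float64(0.0522)}
{'dx': np.float64(-32.1), 'dy': np.float64(27.0), 'dz': np.float64(4.3), 'rz': np.float64(0.0522)}
{'dx': np.float64(-30.7), 'dy': np.float64(28.7), 'dz': np.float64(4.3), 'rz': np.float64(0.0522)}
{'dx': np.float64(-29.2), 'dy': np.float64(30.3), 'dz': np.float64(4.3), 'rz': np.float64(0.0522)}
{'dx': np.float64(-27.5), 'dy': np.float64(31.7), 'dz': np.float64(4.3), 'rz': np.float64(0.0522)}
{'dx': np.float64(-25.8), 'dy': np.float64(33.1), 'dz': np.float64(4.3), 'rz': np.float64(0.0522)}
{'dx': np.float64(-24.1), 'dy': np.float64(34.4), 'dz': np.float64(4.3), 'rz': np.float64(0.0522)}
{'dx': np.float64(-22.3), 'dy': np.float64(35.6), 'dz': np.float64(4.3), 'rz': np.float64(0.0522)}
{'dx': np.float64(-20.4), 'dy': np.float64(36.8), 'dz': np.float64(4.3), 'rz': np.float64(0.0522)}
{'dx': np.float64(-18.4), 'dy': np.float64(37.8), 'dz': np.float64(4.3), 'rz': np.float64(0.0523)}
{'dx': np.float64(-16.4), 'dy': np.float64(38.7), 'dz': np.float64(4.2), 'rz': np.float64(0.0522)}
{'dx': np.float64(-14.4), 'dy': np.float64(39.5), 'dz': np.float64(4.3), 'rz': np.float64(0.0523)}
{'dx': np.float64(-12.3), 'dy': np.float64(40.2), 'dz': np.float64(4.2), 'rz': np.float64(0.0522)}
{'dx': np.float64(-10.1), 'dy': np.float64(40.7), 'dz': np.float64(4.3), 'rz': np.float64(0.0523)}
{'dx': np.float64(-8.0), 'dy': np.float64(41.2), 'dz': np.float64(4.2), 'rz': np.float64(0.0522)}
```

{"method": "servo_tool", "body": {"moves": [{"dx": -35,"dy": 24,"dz": 4,"rz": 0.052,"hand": 0.5},{"dx": -33,"dy": 25,"dz": 4,"rz": 0.052,"hand": 0.5},{"dx": -32,"dy": 27,"dz": 4,"rz": 0.052,"hand": 0.5},{"dx": -31,"dy": 29,"dz": 4,"rz": 0.052,"hand": 0.5},{"dx": -29,"dy": 30,"dz": 4,"rz": 0.052,"hand": 0.5},{"dx": -28,"dy": 32,"dz": 4,"rz": 0.052,"hand": 0.5},{"dx": -26,"dy": 33,"dz": 4,"rz": 0.052,"hand": 0.5},{"dx": -24,"dy": 34,"dz": 4,"rz": 0.052,"hand": 0.5}]}}

```text
schema error: expected keys hand, dx, dy, dz, rx, ry, rz
```

{"method": "servo_tool", "body": {"moves": [{"dx": -22,"dy": 36,"dz": 4,"rz": 0.052,"hand": 0.5},{"dx": -20,"dy": 37,"dz": 4,"rz": 0.052,"hand": 0.5},{"dx": -18,"dy": 38,"dz": 4,"rz": 0.052,"hand": 0.5},{"dx": -16,"dy": 39,"dz": 4,"rz": 0.052,"hand": 0.5},{"dx": -14,"dy": 40,"dz": 4,"rz": 0.052,"hand": 0.5},{"dx": -12,"dy": 40,"dz": 4,"rz": 0.052,"hand": 0.5},{"dx": -10,"dy": 40,"dz": 4,"rz": 0.052,"hand": 0.5},{"dx": -8,"dy": 41,"dz": 4,"rz": 0.052,"hand": 0.5}]}}

```text
schema error: expected keys hand, dx, dy, dz, rx, ry, rz
```

```bash
python3 - <<'E'
from h import *
st()
p,im,d=shot('wrist','w1'); print(p)
E
```

```text
t 0.1 p [ 0.2799 -0.6139  0.3031] yaw_y 1.9985 z [-0.001  0.001 -1.   ] j [-0.85  0.36  0.01 -0.   -1.22 -0.29] F [-0.5  0.  -0.2] gap 0.0855
{'fx': 325.19226210127806, 'fy': 325.19226210127806, 'cx': 280.3119233609906, 'cy': 210.69480643244341, 'origin': array([ 0.21945236, -0.64125131,  0.37192463]), 'attitude': array([0.07016804, 0.53657162, 0.83366932, 0.11028515])}
```

View pics/w1.png

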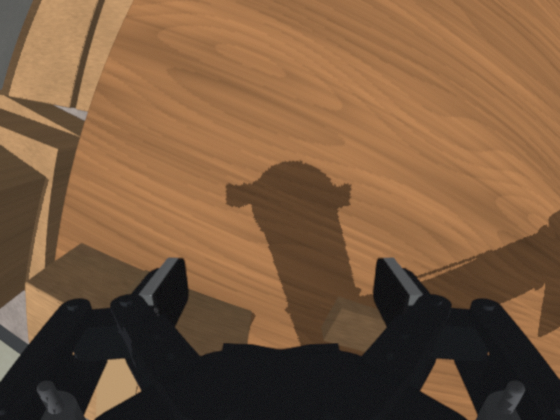

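All keys are required, so neither call moved the arm. The wrist picture shows only the bench and the open fingers near (180,290) and (390,290).

{"method": "servo_tool", "body": {"moves": [{"dx": -35,"dy": 24,"dz": 4,"rx": 0,"ry": 0,"rz": 0.052,"hand": 0.5},{"dx": -33,"dy": 25,"dz": 4,"rx": 0,"ry": 0,"rz": 0.052,"hand": 0.5},{"dx": -32,"dy": 27,"dz": 4,"rx": 0,"ry": 0,"rz": 0.052,"hand": 0.5},{"dx": -31,"dy": 29,"dz": 4,"rx": 0,"ry": 0,"rz": 0.052,"hand": 0.5},{"dx": -29,"dy": 30,"dz": 4,"rx": 0,"ry": 0,"rz": 0.052,"hand": 0.5},{"dx": -28,"dy": 32,"dz": 4,"rx": 0,"ry": 0,"rz": 0.052,"hand": 0.5},{"dx": -26,"dy": 33,"dz": 4,"rx": 0,"ry": 0,"rz": 0.052,"hand": 0.5},{"dx": -24,"dy": 34,"dz": 4,"rx": 0,"ry": 0,"rz": 0.052,"hand": 0.5}]}}

```text
time_s: 1.15
tcp_pos: [0.4555, -0.326, 0.2717]
tool_rot: [-0.0, -0.005, 1.0, 0.0]
wrist_force: [1.2, 0.1, 0.2]
finger_gap: 0.0425
finger_force: 0.0
```

{"method": "servo_tool", "body": {"moves": [{"dx": -22,"dy": 36,"dz": 4,"rx": 0,"ry": 0,"rz": 0.052,"hand": 0.5},{"dx": -20,"dy": 37,"dz": 4,"rx": 0,"ry": 0,"rz": 0.052,"hand": 0.5},{"dx": -18,"dy": 38,"dz": 4,"rx": 0,"ry": 0,"rz": 0.052,"hand": 0.5},{"dx": -16,"dy": 39,"dz": 4,"rx": 0,"ry": 0,"rz": 0.052,"hand": 0.5},{"dx": -14,"dy": 40,"dz": 4,"rx": 0,"ry": 0,"rz": 0.052,"hand": 0.5},{"dx": -12,"dy": 40,"dz": 4,"rx": 0,"ry": 0,"rz": 0.052,"hand": 0.5},{"dx": -10,"dy": 40,"dz": 4,"rx": 0,"ry": 0,"rz": 0.052,"hand": 0.5},{"dx": -8,"dy": 41,"dz": 4,"rx": 0,"ry": 0,"rz": 0.052,"hand": 0.5}]}}

```text
time_s: 2.15
tcp_pos: [0.6274, -0.0379, 0.2396]
tool_rot: [-0.0, 0.202, 0.979, -0.0]
wrist_force: [0.7, -0.7, -0.6]
finger_gap: 0.0428
finger_force: 0.0
```

```bash
python3 - <<'E'
from h import *
st()
p,im,d=shot('wrist','w2'); print(p)
E
```

```text
t 2.15 p [ 0.6274 -0.0379  0.2396] yaw_y 1.1649 z [-0. -0. -1.] j [ 0.25  0.33 -0.18 -0.   -1.06 -2.23] F [ 0.7 -0.7 -0.6] gap 0.0428
{'fx': 325.19226210127806, 'fy': 325.19226210127806, 'cx': 280.3119233609906, 'cy': 210.69480643244341, 'origin': array([ 0.56639759, -0.01192647,  0.30845035]), 'attitude': array([0.10950954, 0.82803019, 0.54521054, 0.07154819])}
```

View pics/w2.png

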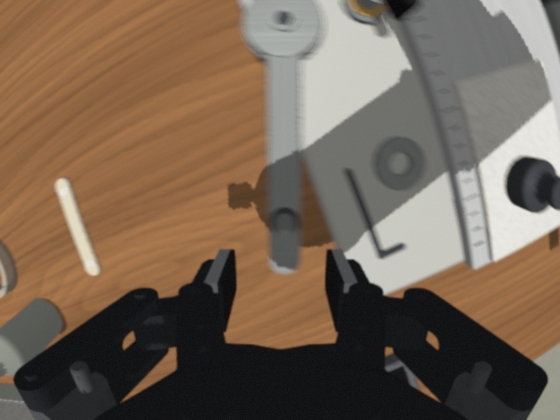

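{"method": "servo_tool", "body": {"moves": [{"dx": 0,"dy": 0,"dz": 0,"rx": 0,"ry": 0,"rz": -0.18,"hand": 0.5},{"dx": 0,"dy": 0,"dz": 0,"rx": 0,"ry": 0,"rz": -0.18,"hand": 0.5},{"dx": 0,"dy": 0,"dz": 0,"rx": 0,"ry": 0,"rz": -0.18,"hand": 0.5},{"dx": 0,"dy": 0,"dz": 0,"rx": 0,"ry": 0,"rz": -0.18,"hand": 0.5},{"dx": 0,"dy": 0,"dz": 0,"rx": 0,"ry": 0,"rz": -0.18,"hand": 0.5},{"dx": 0,"dy": 0,"dz": 0,"rx": 0,"ry": 0,"rz": -0.18,"hand": 0.5},{"dx": 0,"dy": 0,"dz": 0,"rx": 0,"ry": 0,"rz": -0.18,"hand": 0.5},{"dx": 0,"dy": 0,"dz": 0,"rx": 0,"ry": 0,"rz": -0.18,"hand": 0.5}]}}

```text
time_s: 3.2
tcp_pos: [0.6268, -0.0391, 0.2396]
tool_rot: [-0.0, -0.498, 0.867, 0.0]
wrist_force: [-0.8, -0.7, -0.1]
finger_gap: 0.0427
finger_force: 0.0
```

{"method": "servo_tool", "body": {"moves": [{"dx": 0,"dy": 0,"dz": 0,"rx": 0,"ry": 0,"rz": -0.18,"hand": 0.5},{"dx": 0,"dy": 0,"dz": 0,"rx": 0,"ry": 0,"rz": -0.18,"hand": 0.5},{"dx": 0,"dy": 0,"dz": 0,"rx": 0,"ry": 0,"rz": -0.18,"hand": 0.5},{"dx": 0,"dy": 0,"dz": 0,"rx": 0,"ry": 0,"rz": -0.18,"hand": 0.5},{"dx": 0,"dy": 0,"dz": 0,"rx": 0,"ry": 0,"rz": -0.18,"hand": 0.5},{"dx": 0,"dy": 0,"dz": 0,"rx": 0,"ry": 0,"rz": -0.18,"hand": 0.5},{"dx": 0,"dy": 0,"dz": 0,"rx": 0,"ry": 0,"rz": -0.18,"hand": 0.5},{"dx": 0,"dy": 0,"dz": 0,"rx": 0,"ry": 0,"rz": -0.18,"hand": 0.5}]}}

```text
time_s: 4.2
tcp_pos: [0.6268, -0.0392, 0.2396]
tool_rot: [0.0, 0.946, -0.324, -0.0]
wrist_force: [-0.2, 0.8, -0.3]
finger_gap: 0.0424
finger_force: 0.0
```

```bash
cat >> h.py <<'E'
def fray(p,u,v,z):
    a=np.array([u-p['cx'],v-p['cy']])/p['fx']; t=np.hypot(*a)
    q=p['attitude']; M=R.from_quat([q[1],q[2],q[3],q[0]]).as_matrix()
    r=M@np.append(a/t*np.sin(t),np.cos(t)); o=p['origin']
    return o+r*(z-o[2])/r[2]
E
python3 - <<'E'
from h import *
st()
D=np.load('pics/w2.npz',allow_pickle=True);p=D['p'].item(); d=D['d']
print(d[205:245:5,286].round(3))
for n,u,v,z in [('post',286,216,.105),('pin',283,18,.066)]: print(n,fray(p,u,v,z))
E
```

```text
t 4.2 p [ 0.6268 -0.0392  0.2396] yaw_y -2.2306 z [-0.001 -0.    -1.   ] j [ 0.25  0.33 -0.18 -0.   -1.06  0.66] F [-0.2  0.8 -0.3] gap 0.0424
[0.258 0.254 0.252 0.237 0.227 0.217 0.216 0.216]
post [ 0.62125938 -0.03170775  0.105     ]
pin [0.49076675 0.02254681 0.066     ]
```

```bash
python3 - <<'E'
from h import *
D=np.load('pics/w2.npz',allow_pickle=True);p=D['p'].item(); d=D['d']
def fp(u,v):
    a=np.array([u-p['cx'],v-p['cy']])/p['fx']; t=np.hypot(*a)
    q=p['attitude']; M=R.from_quat([q[1],q[2],q[3],q[0]]).as_matrix()
    return p['origin']+M@(np.append(a/t*np.tan(t),1)*d[v,u])
vs,us=np.mgrid[195:275,255:320]
P=np.array([fp(u,v) for u,v in zip(us.ravel(),vs.ravel())])
m=P[:,2]>.098; print(m.sum(),P[m].min(0),P[m].max(0),P[m].mean(0),us.ravel()[m].min(),us.ravel()[m].max(),vs.ravel()[m].min(),vs.ravel()[m].max())
c=P[m].mean(0); pin=np.array([.4900,.0230]); print(np.linalg.norm(c[:2]-pin),np.arctan2(*(c[:2]-pin)[::-1]))
E
```

```text
453 [ 0.56639759 -0.04924027  0.09839058] [ 0.64313467 -0.01192647  0.30845035] [ 0.63244672 -0.04022668  0.11010818] 259 318 206 274
0.15584826515879732 -0.4177378215120186
```

```bash
python3 - <<'E'
from h import *
plan([(.636,-.042,.235,-1.989,3),(.636,-.042,.150,-1.989,4)])
E
```

```text
wp 0 n 3
{'dx': np.float64(3.0), 'dy': np.float64(-1.1), 'dz': np.float64(1.5), 'rz': np.float64(-0.0805)}
{'dx': np.float64(3.1), 'dy': np.float64(-0.9), 'dz': np.float64(1.5), 'rz': np.float64(-0.0806)}
{'dx': np.float64(3.1), 'dy': np.float64(-0.7), 'dz': np.float64(1.6), 'rz': np.float64(-0.0805)}
wp 1 n 4
{'dx': np.float64(0.0), 'dy': np.float64(0.0), 'dz': np.float64(21.2), 'rz': np.float64(-0.0)}
{'dx': np.float64(0.0), 'dy': np.float64(0.0), 'dz': np.float64(21.3), 'rz': np.float64(-0.0)}
{'dx': np.float64(0.0), 'dy': np.float64(0.0), 'dz': np.float64(21.2), 'rz': np.float64(-0.0)}
{'dx': np.float64(0.1), 'dy': np.float64(0.0), 'dz': np.float64(21.3), 'rz': np.float64(-0.0)}
```

{"method": "servo_tool", "body": {"moves": [{"dx": 3,"dy": -1,"dz": 1,"rx": 0,"ry": 0,"rz": -0.08,"hand": 0.4},{"dx": 3,"dy": -1,"dz": 2,"rx": 0,"ry": 0,"rz": -0.08,"hand": 0.4},{"dx": 3,"dy": -1,"dz": 2,"rx": 0,"ry": 0,"rz": -0.08,"hand": 0.4},{"dx": 0,"dy": 0,"dz": 21,"rx": 0,"ry": 0,"rz": 0,"hand": 0.4},{"dx": 0,"dy": 0,"dz": 21,"rx": 0,"ry": 0,"rz": 0,"hand": 0.4},{"dx": 0,"dy": 0,"dz": 21,"rx": 0,"ry": 0,"rz": 0,"hand": 0.4},{"dx": 0,"dy": 0,"dz": 21,"rx": 0,"ry": 0,"rz": 0,"hand": 0.4},{"dx": 0,"dy": 0,"dz": 0,"rx": 0,"ry": 0,"rz": 0,"hand": 0.4}]}}

```text
time_s: 5.2
tcp_pos: [0.635, -0.0418, 0.1491]
tool_rot: [0.001, 0.977, -0.211, -0.002]
wrist_force: [0.3, 0.8, 0.6]
finger_gap: 0.0339
finger_force: 0.0
```

{"method": "servo_tool", "body": {"moves": [{"dx": -0.2,"dy": 8,"dz": 0,"rx": 0,"ry": 0,"rz": 0.05,"hand": 0.4},{"dx": -0.2,"dy": 8,"dz": 0,"rx": 0,"ry": 0,"rz": 0.05,"hand": 0.4},{"dx": -0.2,"dy": 8,"dz": 0,"rx": 0,"ry": 0,"rz": 0.05,"hand": 0.4},{"dx": -0.2,"dy": 8,"dz": 0,"rx": 0,"ry": 0,"rz": 0.05,"hand": 0.4},{"dx": -0.2,"dy": 8,"dz": 0,"rx": 0,"ry": 0,"rz": 0.05,"hand": 0.4},{"dx": -0.2,"dy": 8,"dz": 0,"rx": 0,"ry": 0,"rz": 0.05,"hand": 0.4},{"dx": -0.2,"dy": 8,"dz": 0,"rx": 0,"ry": 0,"rz": 0.05,"hand": 0.4},{"dx": -0.2,"dy": 8,"dz": 0,"rx": 0,"ry": 0,"rz": 0.05,"hand": 0.4}]}}

```text
time_s: 6.2
tcp_pos: [0.5995, -0.0933, 0.1523]
tool_rot: [-0.0, 0.916, -0.402, 0.001]
wrist_force: [1.3, -0.3, 0.0]
finger_gap: 0.034
finger_force: 0.3
```

```bash
python3 - <<'E'
from h import *
st(); p,M=cur(); e=p[:2]-[.49,.023]; print(np.linalg.norm(e),np.arctan2(e[1],e[0]))
E
```

```text
t 6.2 p [ 0.5995 -0.0933  0.1523] yaw_y -2.3979 z [ 0.002  0.    -1.   ] j [ 0.17  0.38 -0.33  0.   -0.85  0.58] F [ 1.3 -0.3  0. ] gap 0.034
0.1597437663858627 -0.8152584151370169
```

{"method": "servo_tool", "body": {"moves": [{"dx": -0.2,"dy": 8,"dz": 0,"rx": 0,"ry": 0,"rz": 0.05,"hand": 0.4},{"dx": -0.2,"dy": 8,"dz": 0,"rx": 0,"ry": 0,"rz": 0.05,"hand": 0.4},{"dx": -0.2,"dy": 8,"dz": 0,"rx": 0,"ry": 0,"rz": 0.05,"hand": 0.4},{"dx": -0.2,"dy": 8,"dz": 0,"rx": 0,"ry": 0,"rz": 0.05,"hand": 0.4},{"dx": -0.2,"dy": 8,"dz": 0,"rx": 0,"ry": 0,"rz": 0.05,"hand": 0.4},{"dx": -0.2,"dy": 8,"dz": 0,"rx": 0,"ry": 0,"rz": 0.05,"hand": 0.4},{"dx": -0.2,"dy": 8,"dz": 0,"rx": 0,"ry": 0,"rz": 0.05,"hand": 0.4},{"dx": -0.2,"dy": 8,"dz": 0,"rx": 0,"ry": 0,"rz": 0.05,"hand": 0.4}]}}

```text
time_s: 7.2
tcp_pos: [0.5451, -0.1262, 0.1522]
tool_rot: [-0.001, 0.818, -0.576, 0.001]
wrist_force: [1.3, 0.1, 1.5]
finger_gap: 0.0344
finger_force: 0.3
```

```bash
python3 - <<'E'
from h import *
st(); p,M=cur(); e=p[:2]-[.49,.023]; print(np.linalg.norm(e),np.arctan2(e[1],e[0]))
E
```

```text
t 7.2 p [ 0.5451 -0.1262  0.1522] yaw_y -2.7979 z [ 0.002 -0.    -1.   ] j [ 0.12  0.32 -0.44  0.   -0.81  0.22] F [1.3 0.1 1.5] gap 0.0344
0.1590904330589868 -1.2170051384826246
```

{"method": "servo_tool", "body": {"moves": [{"dx": -0.2,"dy": 8,"dz": 0,"rx": 0,"ry": 0,"rz": 0.05,"hand": 0.4},{"dx": -0.2,"dy": 8,"dz": 0,"rx": 0,"ry": 0,"rz": 0.05,"hand": 0.4},{"dx": -0.2,"dy": 8,"dz": 0,"rx": 0,"ry": 0,"rz": 0.05,"hand": 0.4},{"dx": -0.2,"dy": 8,"dz": 0,"rx": 0,"ry": 0,"rz": 0.05,"hand": 0.4},{"dx": -0.2,"dy": 8,"dz": 0,"rx": 0,"ry": 0,"rz": 0.05,"hand": 0.4},{"dx": -0.2,"dy": 8,"dz": 0,"rx": 0,"ry": 0,"rz": 0.05,"hand": 0.4},{"dx": -0.2,"dy": 8,"dz": 0,"rx": 0,"ry": 0,"rz": 0.05,"hand": 0.4},{"dx": -0.2,"dy": 6,"dz": 0,"rx": 0,"ry": 0,"rz": 0.05,"hand": 0.4}]}}

```text
time_s: 8.2
tcp_pos: [0.4841, -0.1353, 0.1523]
tool_rot: [0.001, -0.687, 0.727, -0.001]
wrist_force: [-0.8, -0.4, 1.2]
finger_gap: 0.0338
finger_force: 0.1
```

```bash
python3 - <<'E'
from h import *
st(); p,M=cur(); e=p[:2]-[.49,.023]; print(np.linalg.norm(e),np.arctan2(e[1],e[0]))
shot('top','top1');shot('wrist','w3')
im=cv2.imread('pics/top1.png')[150:270,200:320]
cv2.imwrite('pics/c2.png',np.hstack([cv2.resize(im,(420,420),interpolation=cv2.INTER_CUBIC),cv2.resize(cv2.imread('pics/w3.png'),(380,420))]))
E
```

```text
t 8.2 p [ 0.4841 -0.1353  0.1523] yaw_y 3.0853 z [ 0.002 -0.    -1.   ] j [ 0.12  0.23 -0.56  0.   -0.77 -0.18] F [-0.8 -0.4  1.2] gap 0.0338
0.15845324451612258 -1.607921778415233
```

View pics/c2.png

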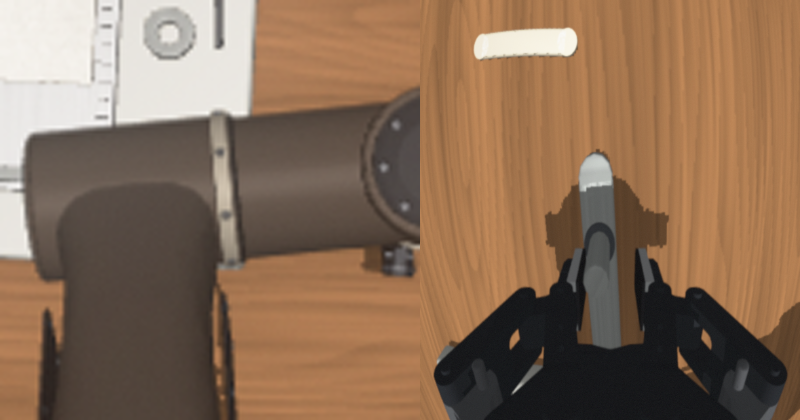

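```bash
cat >> h.py <<'E'
def cloud(f,fish=True):
    D=np.load('pics/%s.npz'%f,allow_pickle=True);p=D['p'].item(); d=D['d']
    vs,us=np.mgrid[0:420,0:560]; a=np.dstack([us-p['cx'],vs-p['cy']])/p['fx']
    if fish:
        t=np.hypot(a[...,0],a[...,1])+1e-9; a=a*(np.tan(np.minimum(t,1.4))/t)[...,None]
    q=p['attitude']; M=R.from_quat([q[1],q[2],q[3],q[0]]).as_matrix()
    P=p['origin']+(np.dstack([a,np.ones_like(d)])*d[...,None])@M.T
    P[d==0]=np.nan; return P,D['im']
E
python3 - <<'E'
from h import *
P,im=cloud('w3'); P=P.reshape(-1,3)
m=(abs(P[:,2]-.06)<.006)&(P[:,1]<-.1)&(P[:,1]>-.2)&(abs(P[:,0]-.485)<.05); Q=P[m]; print(m.sum(),Q.min(0),Q.max(0))
for y in np.arange(-.195,-.1,.01):
    s=Q[abs(Q[:,1]-y)<.004]; 
    if len(s)>5: print(y.round(3),len(s),s[:,0].min(),s[:,0].max())
m=(abs(P[:,2]-.105)<.004)&(abs(P[:,1]+.13)<.03)&(abs(P[:,0]-.485)<.03);print('post',np.median(P[m],0),P[m].min(0),P[m].max(0))
E
```

```text
5284 [ 0.47690407 -0.18798947  0.05405682] [ 0.50408504 -0.10000156  0.06584023]
-0.185 454 0.4800339716194812 0.5019744701365018
-0.175 790 0.47800076867239466 0.503910490955313
-0.165 759 0.4778964227109667 0.5040850445468169
-0.155 755 0.47779071374768894 0.5037783917050102
-0.145 518 0.4775449264271574 0.5038361468647873
-0.135 166 0.47741794883490235 0.5020472194384817
-0.125 153 0.4772724254750996 0.4836322294408993
-0.115 178 0.47709268110265 0.4859208801150535
-0.105 477 0.47690406916716704 0.5030592831087735
post [ 0.49087063 -0.14228949  0.10383812] [ 0.45504623 -0.14839002  0.10102942] [ 0.51292933 -0.1234699   0.10898214]
```

{"method": "servo_tool", "body": {"moves": [{"dx": 0,"dy": 1,"dz": 0,"rx": 0,"ry": 0,"rz": 0,"hand": 0.4},{"dx": 0,"dy": 1,"dz": 0,"rx": 0,"ry": 0,"rz": 0,"hand": 0.4},{"dx": 0,"dy": 1,"dz": 0,"rx": 0,"ry": 0,"rz": 0,"hand": 0.4},{"dx": 0,"dy": 1,"dz": 0,"rx": 0,"ry": 0,"rz": 0,"hand": 0.4},{"dx": 0,"dy": 0,"dz": 0,"rx": 0,"ry": 0,"rz": 0,"hand": 0.4},{"dx": 0,"dy": 0,"dz": 0,"rx": 0,"ry": 0,"rz": 0,"hand": 0.4},{"dx": 0,"dy": 0,"dz": 0,"rx": 0,"ry": 0,"rz": 0,"hand": 0.4},{"dx": 0,"dy": 0,"dz": 0,"rx": 0,"ry": 0,"rz": 0,"hand": 0.4}]}}

```text
time_s: 9.3
tcp_pos: [0.4796, -0.1351, 0.1509]
tool_rot: [0.0, -0.687, 0.726, 0.0]
wrist_force: [0.3, -0.1, 0.5]
finger_gap: 0.0341
finger_force: 0.0
```

```bash
cat > bar.py <<'E'
from h import *
import sys
st(); shot('wrist',sys.argv[1])
P,im=cloud(sys.argv[1]); P=P.reshape(-1,3)
Q=P[(abs(P[:,2]-.06)<.006)&(abs(P[:,0]-.485)<.05)]
for y in (-.175,-.165,-.155,-.145,-.105):
    s=Q[abs(Q[:,1]-y)<.004]; print(y,s[:,0].min().round(4),s[:,0].max().round(4))
E
python3 bar.py w4
```

```text
t 9.3 p [ 0.4796 -0.1351  0.1509] yaw_y 3.0866 z [ 0.  0. -1.] j [ 0.12  0.23 -0.57 -0.   -0.77 -0.18] F [ 0.3 -0.1  0.5] gap 0.0341
-0.175 0.4736 0.4996
-0.165 0.4736 0.4997
-0.155 0.4737 0.4998
-0.145 0.4738 0.5
-0.105 0.4742 0.5002
```

{"method": "servo_tool", "body": {"moves": [{"dx": 0,"dy": 1,"dz": 0,"rx": 0,"ry": 0,"rz": 0,"hand": 0.4},{"dx": 0,"dy": 1,"dz": 0,"rx": 0,"ry": 0,"rz": 0,"hand": 0.4},{"dx": 0,"dy": 1,"dz": 0,"rx": 0,"ry": 0,"rz": 0,"hand": 0.4},{"dx": 0,"dy": 0,"dz": 0,"rx": 0,"ry": 0,"rz": 0,"hand": 0.4},{"dx": 0,"dy": 0,"dz": 0,"rx": 0,"ry": 0,"rz": 0,"hand": 0.4},{"dx": 0,"dy": 0,"dz": 0,"rx": 0,"ry": 0,"rz": 0,"hand": 0.4},{"dx": 0,"dy": 0,"dz": 0,"rx": 0,"ry": 0,"rz": 0,"hand": 0.4},{"dx": 0,"dy": 0,"dz": 0,"rx": 0,"ry": 0,"rz": 0,"hand": 0.4}]}}

```text
time_s: 10.35
tcp_pos: [0.4765, -0.1349, 0.1509]
tool_rot: [-0.0, -0.687, 0.726, 0.0]
wrist_force: [-0.1, -0.2, 0.2]
finger_gap: 0.034
finger_force: 0.0
```

```bash
python3 bar.py w5
```

```text
t 10.35 p [ 0.4765 -0.1349  0.1509] yaw_y 3.0866 z [-0. -0. -1.] j [ 0.12  0.23 -0.58  0.   -0.77 -0.18] F [-0.1 -0.2  0.2] gap 0.034
-0.175 0.4701 0.496
-0.165 0.4702 0.4963
-0.155 0.4705 0.4968
-0.145 0.4708 0.4968
-0.105 0.4717 0.4977
```

{"method": "servo_tool", "body": {"moves": [{"dx": 0,"dy": 1,"dz": 0,"rx": 0,"ry": 0,"rz": 0,"hand": 0.4},{"dx": 0,"dy": 1,"dz": 0,"rx": 0,"ry": 0,"rz": 0,"hand": 0.4},{"dx": 0,"dy": 0,"dz": 0,"rx": 0,"ry": 0,"rz": 0,"hand": 0.4},{"dx": 0,"dy": 0,"dz": 0,"rx": 0,"ry": 0,"rz": 0,"hand": 0.4},{"dx": 0,"dy": 0,"dz": 0,"rx": 0,"ry": 0,"rz": 0,"hand": 0.4},{"dx": 0,"dy": 0,"dz": 0,"rx": 0,"ry": 0,"rz": 0,"hand": 0.4},{"dx": 0,"dy": 0,"dz": 0,"rx": 0,"ry": 0,"rz": 0,"hand": 0.4},{"dx": 0,"dy": 0,"dz": 0,"rx": 0,"ry": 0,"rz": 0,"hand": 0.4}]}}

```text
time_s: 11.4
tcp_pos: [0.4756, -0.1348, 0.1512]
tool_rot: [0.001, -0.688, 0.726, -0.001]
wrist_force: [4.5, -0.3, -2.6]
finger_gap: 0.0339
finger_force: 2.5
```

```bash
python3 bar.py w6
```

```text
t 11.4 p [ 0.4756 -0.1348  0.1512] yaw_y 3.087 z [ 0.002 -0.    -1.   ] j [ 0.12  0.22 -0.58  0.   -0.77 -0.18] F [ 4.5 -0.3 -2.6] gap 0.0339
-0.175 0.47 0.4957
-0.165 0.4703 0.4962
-0.155 0.4703 0.4966
-0.145 0.4708 0.4968
-0.105 0.4716 0.4979
```

{"method": "servo_tool", "body": {"moves": [{"dx": 0,"dy": -4,"dz": 0,"rx": 0,"ry": 0,"rz": 0,"hand": 0.4},{"dx": 0,"dy": -5,"dz": 0,"rx": 0,"ry": 0,"rz": 0,"hand": 0.4},{"dx": 0,"dy": 0,"dz": -15,"rx": 0,"ry": 0,"rz": 0,"hand": 0.4},{"dx": 0,"dy": 0,"dz": -20,"rx": 0,"ry": 0,"rz": 0,"hand": 0.4},{"dx": 0,"dy": 0,"dz": -20,"rx": 0,"ry": 0,"rz": 0,"hand": 0.4},{"dx": 0,"dy": 0,"dz": -20,"rx": 0,"ry": 0,"rz": 0,"hand": 0.5},{"dx": 0,"dy": 0,"dz": -20,"rx": 0,"ry": 0,"rz": -0.1,"hand": 0.5},{"dx": 0,"dy": 0,"dz": 0,"rx": 0,"ry": 0,"rz": -0.1,"hand": 0.5}]}}

```text
time_s: 12.45
tcp_pos: [0.4842, -0.1354, 0.2487]
tool_rot: [-0.001, 0.758, -0.653, 0.001]
wrist_force: [-0.3, -0.2, -0.2]
finger_gap: 0.0429
finger_force: 0.0
```

```bash
python3 - <<'E'
from h import *
st()
plan([(.490,.090,.245,4.76-2*np.pi,12)])
E
```

```text
t 12.45 p [ 0.4842 -0.1354  0.2487] yaw_y -2.9931 z [ 0.004  0.    -1.   ] j [ 0.12  0.12 -0.44  0.   -1.01  0.03] F [-0.3 -0.2 -0.2] gap 0.0429
wp 0 n 12
{'dx': np.float64(-18.5), 'dy': np.float64(-3.3), 'dz': np.float64(0.3), 'rz': np.float64(-0.1225)}
{'dx': np.float64(-18.0), 'dy': np.float64(-5.5), 'dz': np.float64(0.3), 'rz': np.float64(-0.1225)}
{'dx': np.float64(-17.2), 'dy': np.float64(-7.6), 'dz': np.float64(0.3), 'rz': np.float64(-0.1225)}
{'dx': np.float64(-16.1), 'dy': np.float64(-9.7), 'dz': np.float64(0.3), 'rz': np.float64(-0.1225)}
{'dx': np.float64(-14.8), 'dy': np.float64(-11.6), 'dz': np.float64(0.3), 'rz': np.float64(-0.1225)}
{'dx': np.float64(-13.3), 'dy': np.float64(-13.3), 'dz': np.float64(0.3), 'rz': np.float64(-0.1225)}
{'dx': np.float64(-11.5), 'dy': np.float64(-14.8), 'dz': np.float64(0.3), 'rz': np.float64(-0.1225)}
{'dx': np.float64(-9.6), 'dy': np.float64(-16.1), 'dz': np.float64(0.3), 'rz': np.float64(-0.1225)}
{'dx': np.float64(-7.6), 'dy': np.float64(-17.2), 'dz': np.float64(0.3), 'rz': np.float64(-0.1225)}
{'dx': np.float64(-5.4), 'dy': np.float64(-18.0), 'dz': np.float64(0.3), 'rz': np.float64(-0.1225)}
{'dx': np.float64(-3.2), 'dy': np.float64(-18.5), 'dz': np.float64(0.4), 'rz': np.float64(-0.1224)}
{'dx': np.float64(-1.0), 'dy': np.float64(-18.7), 'dz': np.float64(0.3), 'rz': np.float64(-0.1225)}
```

{"method": "servo_tool", "body": {"moves": [{"dx": -18.5,"dy": -3.5,"dz": 0,"rx": 0,"ry": 0,"rz": -0.122,"hand": 0.5},{"dx": -18,"dy": -5.5,"dz": 0,"rx": 0,"ry": 0,"rz": -0.122,"hand": 0.5},{"dx": -17,"dy": -7.5,"dz": 0,"rx": 0,"ry": 0,"rz": -0.122,"hand": 0.5},{"dx": -16,"dy": -9.5,"dz": 0,"rx": 0,"ry": 0,"rz": -0.122,"hand": 0.5},{"dx": -15,"dy": -11.5,"dz": 0,"rx": 0,"ry": 0,"rz": -0.122,"hand": 0.5},{"dx": -13,"dy": -13,"dz": 0,"rx": 0,"ry": 0,"rz": -0.122,"hand": 0.5},{"dx": -11.5,"dy": -15,"dz": 0,"rx": 0,"ry": 0,"rz": -0.122,"hand": 0.5},{"dx": -9.5,"dy": -16,"dz": 0,"rx": 0,"ry": 0,"rz": -0.122,"hand": 0.5}]}}

```text
time_s: 13.45
tcp_pos: [0.4881, 0.0148, 0.247]
tool_rot: [-0.0, 0.975, -0.221, 0.0]
wrist_force: [-0.3, 1.3, 0.2]
finger_gap: 0.0425
finger_force: 0.0
```

{"method": "servo_tool", "body": {"moves": [{"dx": -7.5,"dy": -17,"dz": 0,"rx": 0,"ry": 0,"rz": -0.122,"hand": 0.5},{"dx": -5.5,"dy": -18,"dz": 0,"rx": 0,"ry": 0,"rz": -0.122,"hand": 0.5},{"dx": -3,"dy": -18.5,"dz": 0,"rx": 0,"ry": 0,"rz": -0.122,"hand": 0.5},{"dx": -1,"dy": -19,"dz": 0,"rx": 0,"ry": 0,"rz": -0.122,"hand": 0.5},{"dx": 0,"dy": -6,"dz": 0,"rx": 0,"ry": 0,"rz": 0,"hand": 0.5},{"dx": 0,"dy": 0,"dz": 0,"rx": 0,"ry": 0,"rz": 0,"hand": 0.5},{"dx": 0,"dy": 0,"dz": 0,"rx": 0,"ry": 0,"rz": 0,"hand": 0.5},{"dx": 0,"dy": 0,"dz": 0,"rx": 0,"ry": 0,"rz": 0,"hand": 0.5}]}}

```text
time_s: 14.45
tcp_pos: [0.4906, 0.0948, 0.246]
tool_rot: [-0.0, 1.0, 0.018, -0.0]
wrist_force: [-0.2, -0.6, 0.0]
finger_gap: 0.0423
finger_force: 0.0
```

```bash
cat > grip.py <<'E'
from h import *
import sys
st(); shot('wrist',sys.argv[1])
P,im=cloud(sys.argv[1]); zmin=float(sys.argv[2])
g=im.max(2)<70
m=g&(P[...,2]>zmin)&(P[...,2]<.128)&(abs(P[...,0]-.49)<.045)&(abs(P[...,1]-.097)<.045)
Q=P[m]; vv,uu=np.nonzero(m); print(m.sum(),uu.min(),uu.max(),vv.min(),vv.max())
print('z pct',np.percentile(Q[:,2],[5,50,80,95]).round(4))
r=cv2.minAreaRect((Q[:,:2]*1000).astype(np.float32)); print(r)
c=Q[:,:2].mean(0); w,V=np.linalg.eigh(np.cov((Q[:,:2]-c).T)); print('c',c.round(4),'yaw',np.arctan(V[1,1]/V[0,1]).round(4))
E
python3 grip.py w7 .112
```

```text
t 14.45 p [0.4906 0.0948 0.246 ] yaw_y -1.5339 z [-0.  0. -1.] j [ 0.58  0.12 -0.45 -0.   -1.    1.02] F [-0.2 -0.6  0. ] gap 0.0423
1684 271 289 176 271
z pct [0.1136 0.1163 0.117  0.1176]
((491.16741943359375, 94.99756622314453), (64.9554443359375, 11.709343910217285), 2.5019071102142334)
c [0.4935 0.095 ] yaw 0.0356
```

View pics/w7.png

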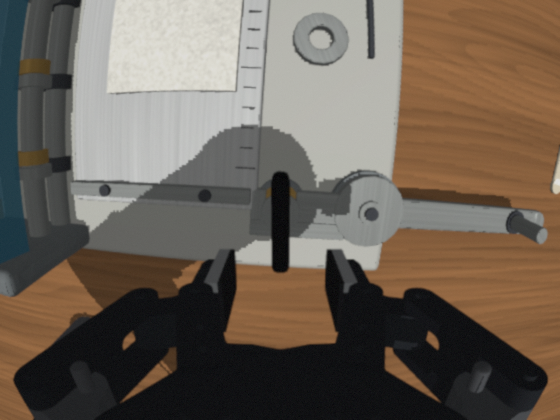

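{"method": "servo_tool", "body": {"newtons": 20, "moves": [{"dx": 0.5,"dy": 0,"dz": 20,"rx": 0,"ry": 0,"rz": 0,"hand": 0.5},{"dx": 0,"dy": 0,"dz": 20,"rx": 0,"ry": 0,"rz": 0,"hand": 0.5},{"dx": 0,"dy": 0,"dz": 20,"rx": 0,"ry": 0,"rz": 0,"hand": 0.45},{"dx": 0,"dy": 0,"dz": 17,"rx": 0,"ry": 0,"rz": 0,"hand": 0.4},{"dx": 0,"dy": 0,"dz": 10,"rx": 0,"ry": 0,"rz": 0,"hand": 0.25},{"dx": 0,"dy": 0,"dz": 0,"rx": 0,"ry": 0,"rz": 0,"hand": 0.19},{"dx": 0,"dy": 0,"dz": 0,"rx": 0,"ry": 0,"rz": 0,"hand": 0.19},{"dx": 0,"dy": 0,"dz": 0,"rx": 0,"ry": 0,"rz": 0,"hand": 0.19}]}}

```text
time_s: 15.5
tcp_pos: [0.4915, 0.0956, 0.1596]
tool_rot: [-0.0, 1.0, 0.019, 0.001]
wrist_force: [-0.7, -0.1, 0.6]
finger_gap: 0.0165
finger_force: 0.0
```

```bash
python3 grip.py w8 .11
```

```text
t 15.5 p [0.4915 0.0956 0.1596] yaw_y -1.5325 z [ 0.001  0.001 -1.   ] j [ 0.59  0.22 -0.56  0.   -0.79  1.02] F [-0.7 -0.1  0.6] gap 0.0165
5116 202 352 214 347
z pct [0.1128 0.1165 0.1176 0.1239]
((492.6890563964844, 95.01410675048828), (52.03187942504883, 44.77898025512695), 41.486507415771484)
c [0.4973 0.0954] yaw 0.0316
```

View pics/w8.png

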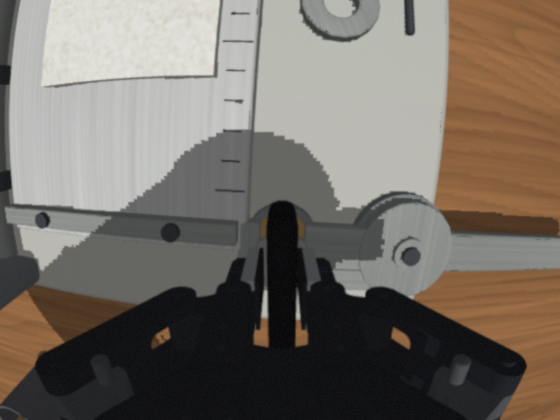

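```bash
cat > m.py <<'E'
from h import *
import sys
st(); p,M=cur(); shot('wrist',sys.argv[1])
P,im=cloud(sys.argv[1]); T=(P-p)@M
m=(im.max(2)<75)&(P[...,2]>.09)&(T[...,0]>.016)&(T[...,0]<.031)&(abs(T[...,1])<.013)&(P[...,2]<.13)
Q=T[m]; z=P[...,2][m]
top=np.percentile(z,60); k=abs(z-top)<.002
a=[]
for x in np.arange(.017,.031,.002):
    s=Q[k&(abs(Q[:,0]-x)<.001)]
    if len(s)>4: a.append((x,(s[:,1].min()+s[:,1].max())/2))
a=np.array(a); f=np.polyfit(a[:,0],a[:,1],1)
print('n',m.sum(),'top z',np.median(z[k]).round(5),'paddle yaw',(np.arctan2(M[1,0],M[0,0])-f[0]).round(3),'rel',(-f[0]).round(3))
E
python3 m.py w9
```

```text
t 15.55 p [0.4914 0.0955 0.1595] yaw_y -1.5325 z [ 0.001  0.001 -1.   ] j [ 0.59  0.22 -0.56  0.   -0.79  1.02] F [ 0.9 -0.1 -1. ] gap 0.016
n 1333 top z 0.11637 paddle yaw 0.053 rel 0.015
```

{"method": "servo_tool", "body": {"moves": [{"dx": 0,"dy": 0,"dz": 0,"rx": 0,"ry": 0,"rz": -0.1,"hand": 0.18},{"dx": 0,"dy": 0,"dz": 0,"rx": 0,"ry": 0,"rz": -0.1,"hand": 0.18},{"dx": 0,"dy": 0,"dz": 0,"rx": 0,"ry": 0,"rz": -0.1,"hand": 0.18},{"dx": 0,"dy": 0,"dz": 0,"rx": 0,"ry": 0,"rz": -0.1,"hand": 0.18},{"dx": 0,"dy": 0,"dz": 0,"rx": 0,"ry": 0,"rz": -0.1,"hand": 0.18},{"dx": 0,"dy": 0,"dz": 0,"rx": 0,"ry": 0,"rz": -0.1,"hand": 0.18},{"dx": 0,"dy": 0,"dz": 0,"rx": 0,"ry": 0,"rz": 0,"hand": 0.18},{"dx": 0,"dy": 0,"dz": 0,"rx": 0,"ry": 0,"rz": 0,"hand": 0.18}]}}

```text
time_s: 16.6
tcp_pos: [0.4913, 0.0954, 0.1591]
tool_rot: [-0.0, 0.95, 0.313, 0.0]
wrist_force: [0.7, 0.2, 0.9]
finger_gap: 0.0154
finger_force: 0.4
```

```bash
python3 m.py w10
```

```text
t 16.6 p [0.4913 0.0954 0.1591] yaw_y -0.9347 z [ 0.  0. -1.] j [ 0.59  0.22 -0.56  0.   -0.79  1.62] F [0.7 0.2 0.9] gap 0.0154
n 1405 top z 0.1168 paddle yaw 0.524 rel -0.112
```

{"method": "servo_tool", "body": {"moves": [{"dx": 0,"dy": 0,"dz": 0,"rx": 0,"ry": 0,"rz": -0.1,"hand": 0.18},{"dx": 0,"dy": 0,"dz": 0,"rx": 0,"ry": 0,"rz": -0.1,"hand": 0.18},{"dx": 0,"dy": 0,"dz": 0,"rx": 0,"ry": 0,"rz": -0.1,"hand": 0.18},{"dx": 0,"dy": 0,"dz": 0,"rx": 0,"ry": 0,"rz": 0,"hand": 0.18},{"dx": 0,"dy": 0,"dz": 0,"rx": 0,"ry": 0,"rz": 0,"hand": 0.18},{"dx": 0,"dy": 0,"dz": 0,"rx": 0,"ry": 0,"rz": 0.03,"hand": 0.18},{"dx": 0,"dy": 0,"dz": 0,"rx": 0,"ry": 0,"rz": 0,"hand": 0.18},{"dx": 0,"dy": 0,"dz": 0,"rx": 0,"ry": 0,"rz": 0,"hand": 0.18}]}}

```text
time_s: 17.65
tcp_pos: [0.4911, 0.0954, 0.1588]
tool_rot: [-0.0, 0.899, 0.439, -0.0]
wrist_force: [0.6, 0.1, -0.3]
finger_gap: 0.0154
finger_force: 0.0
```

```bash
python3 m.py w11
```

```text
t 17.65 p [0.4911 0.0954 0.1588] yaw_y -0.6629 z [-0. -0. -1.] j [ 0.59  0.22 -0.56 -0.   -0.79  1.89] F [ 0.6  0.1 -0.3] gap 0.0154
n 1368 top z 0.11709 paddle yaw 0.826 rel -0.082
```

{"method": "servo_tool", "body": {"moves": [{"dx": 0,"dy": 0,"dz": 0,"rx": 0,"ry": 0,"rz": -0.1,"hand": 0.18},{"dx": 0,"dy": 0,"dz": 0,"rx": 0,"ry": 0,"rz": -0.1,"hand": 0.18},{"dx": 0,"dy": 0,"dz": 0,"rx": 0,"ry": 0,"rz": -0.1,"hand": 0.18},{"dx": 0,"dy": 0,"dz": 0,"rx": 0,"ry": 0,"rz": 0,"hand": 0.18},{"dx": 0,"dy": 0,"dz": 0,"rx": 0,"ry": 0,"rz": 0,"hand": 0.18},{"dx": 0,"dy": 0,"dz": 0,"rx": 0,"ry": 0,"rz": 0.03,"hand": 0.18},{"dx": 0,"dy": 0,"dz": 0,"rx": 0,"ry": 0,"rz": 0,"hand": 0.18},{"dx": 0,"dy": 0,"dz": 0,"rx": 0,"ry": 0,"rz": 0,"hand": 0.18}]}}

```text
time_s: 18.7
tcp_pos: [0.4912, 0.0954, 0.1589]
tool_rot: [-0.0, 0.831, 0.556, 0.0]
wrist_force: [-0.9, 0.7, -0.5]
finger_gap: 0.0151
finger_force: 0.0
```

```bash
python3 m.py w12
```

```text
t 18.7 p [0.4912 0.0954 0.1589] yaw_y -0.3928 z [-0.  0. -1.] j [ 0.59  0.22 -0.56 -0.   -0.79  2.16] F [-0.9  0.7 -0.5] gap 0.0151
n 1368 top z 0.11734 paddle yaw 1.082 rel -0.096
```

{"method": "servo_tool", "body": {"moves": [{"dx": 0,"dy": 0,"dz": 0,"rx": 0,"ry": 0,"rz": -0.1,"hand": 0.18},{"dx": 0,"dy": 0,"dz": 0,"rx": 0,"ry": 0,"rz": -0.1,"hand": 0.18},{"dx": 0,"dy": 0,"dz": 0,"rx": 0,"ry": 0,"rz": -0.1,"hand": 0.18},{"dx": 0,"dy": 0,"dz": 0,"rx": 0,"ry": 0,"rz": 0,"hand": 0.18},{"dx": 0,"dy": 0,"dz": 0,"rx": 0,"ry": 0,"rz": 0,"hand": 0.18},{"dx": 0,"dy": 0,"dz": 0,"rx": 0,"ry": 0,"rz": 0.03,"hand": 0.18},{"dx": 0,"dy": 0,"dz": 0,"rx": 0,"ry": 0,"rz": 0,"hand": 0.18},{"dx": 0,"dy": 0,"dz": 0,"rx": 0,"ry": 0,"rz": 0,"hand": 0.18}]}}

```text
time_s: 19.75
tcp_pos: [0.4912, 0.0954, 0.1589]
tool_rot: [-0.0, 0.749, 0.662, 0.0]
wrist_force: [0.3, -0.5, -0.7]
finger_gap: 0.0157
finger_force: 0.0
```

```bash
python3 m.py w13
```

```text
t 19.75 p [0.4912 0.0954 0.1589] yaw_y -0.1228 z [ 0.  0. -1.] j [ 0.59  0.22 -0.56 -0.   -0.79  2.43] F [ 0.3 -0.5 -0.7] gap 0.0157
n 1336 top z 0.11761 paddle yaw 1.354 rel -0.094
```

{"method": "servo_tool", "body": {"moves": [{"dx": 0,"dy": 0,"dz": 0,"rx": 0,"ry": 0,"rz": -0.1,"hand": 0.18},{"dx": 0,"dy": 0,"dz": 0,"rx": 0,"ry": 0,"rz": -0.1,"hand": 0.18},{"dx": 0,"dy": 0,"dz": 0,"rx": 0,"ry": 0,"rz": -0.1,"hand": 0.18},{"dx": 0,"dy": 0,"dz": 0,"rx": 0,"ry": 0,"rz": 0,"hand": 0.18},{"dx": 0,"dy": 0,"dz": 0,"rx": 0,"ry": 0,"rz": 0,"hand": 0.18},{"dx": 0,"dy": 0,"dz": 0,"rx": 0,"ry": 0,"rz": 0.03,"hand": 0.18},{"dx": 0,"dy": 0,"dz": 0,"rx": 0,"ry": 0,"rz": 0,"hand": 0.18},{"dx": 0,"dy": 0,"dz": 0,"rx": 0,"ry": 0,"rz": 0,"hand": 0.18}]}}

```text
time_s: 20.8
tcp_pos: [0.4912, 0.0954, 0.1589]
tool_rot: [-0.0, 0.653, 0.757, 0.0]
wrist_force: [-0.5, 0.4, 0.3]
finger_gap: 0.0154
finger_force: 0.0
```

```bash
python3 m.py w14
```

```text
t 20.8 p [0.4912 0.0954 0.1589] yaw_y 0.1472 z [-0.  0. -1.] j [ 0.59  0.22 -0.56 -0.   -0.79  2.7 ] F [-0.5  0.4  0.3] gap 0.0154
n 1302 top z 0.11776 paddle yaw 1.636 rel -0.082
```

{"method": "servo_tool", "body": {"moves": [{"dx": 0,"dy": 0,"dz": 0,"rx": 0,"ry": 0,"rz": -0.1,"hand": 0.18},{"dx": 0,"dy": 0,"dz": 0,"rx": 0,"ry": 0,"rz": -0.1,"hand": 0.18},{"dx": 0,"dy": 0,"dz": 0,"rx": 0,"ry": 0,"rz": -0.1,"hand": 0.18},{"dx": 0,"dy": 0,"dz": 0,"rx": 0,"ry": 0,"rz": 0,"hand": 0.18},{"dx": 0,"dy": 0,"dz": 0,"rx": 0,"ry": 0,"rz": 0,"hand": 0.18},{"dx": 0,"dy": 0,"dz": 0,"rx": 0,"ry": 0,"rz": 0.05,"hand": 0.18},{"dx": 0,"dy": 0,"dz": 0,"rx": 0,"ry": 0,"rz": 0,"hand": 0.18},{"dx": 0,"dy": 0,"dz": 0,"rx": 0,"ry": 0,"rz": 0,"hand": 0.18}]}}

```text
time_s: 21.85
tcp_pos: [0.4912, 0.0954, 0.1589]
tool_rot: [0.0, 0.553, 0.833, 0.0]
wrist_force: [0.1, -0.4, -0.8]
finger_gap: 0.0154
finger_force: 0.0
```

```bash
python3 m.py w15
```

```text
t 21.85 p [0.4912 0.0954 0.1589] yaw_y 0.3978 z [ 0.  0. -1.] j [ 0.59  0.22 -0.56  0.   -0.79  2.95] F [ 0.1 -0.4 -0.8] gap 0.0154
n 1298 top z 0.11769 paddle yaw 1.902 rel -0.066
```

{"method": "servo_tool", "body": {"moves": [{"dx": 0,"dy": 0,"dz": 0,"rx": 0,"ry": 0,"rz": 0,"hand": 0.3},{"dx": 0,"dy": 0,"dz": 0,"rx": 0,"ry": 0,"rz": 0,"hand": 0.4},{"dx": 0,"dy": 0,"dz": 0,"rx": 0,"ry": 0,"rz": 0,"hand": 0.6},{"dx": 0,"dy": 0,"dz": 0,"rx": 0,"ry": 0,"rz": 0,"hand": 1},{"dx": 0,"dy": 0,"dz": 0,"rx": 0,"ry": 0,"rz": 0,"hand": 1},{"dx": 0,"dy": 0,"dz": 0,"rx": 0,"ry": 0,"rz": 0,"hand": 1},{"dx": 0,"dy": 0,"dz": 0,"rx": 0,"ry": 0,"rz": 0,"hand": 1},{"dx": 0,"dy": 0,"dz": 0,"rx": 0,"ry": 0,"rz": 0,"hand": 1}]}}

```text
time_s: 22.9
tcp_pos: [0.4912, 0.0954, 0.1589]
tool_rot: [-0.0, 0.554, 0.833, -0.0]
wrist_force: [0.4, 0.1, 0.2]
finger_gap: 0.0852
finger_force: 0.0
```

```bash
python3 m.py w16
```

```text
t 22.9 p [0.4912 0.0954 0.1589] yaw_y 0.3974 z [-0. -0. -1.] j [ 0.59  0.22 -0.56  0.   -0.79  2.95] F [0.4 0.1 0.2] gap 0.0852
n 1296 top z 0.1177 paddle yaw 1.915 rel -0.053
```

{"method": "servo_tool", "body": {"moves": [{"dx": 0,"dy": 0,"dz": 0,"rx": 0,"ry": 0,"rz": 0.18,"hand": 1},{"dx": 0,"dy": 0,"dz": 0,"rx": 0,"ry": 0,"rz": 0.18,"hand": 1},{"dx": 0,"dy": 0,"dz": 0,"rx": 0,"ry": 0,"rz": 0.18,"hand": 1},{"dx": 0,"dy": 0,"dz": 0,"rx": 0,"ry": 0,"rz": 0.18,"hand": 1},{"dx": 0,"dy": 0,"dz": 0,"rx": 0,"ry": 0,"rz": 0.18,"hand": 1},{"dx": 0,"dy": 0,"dz": 0,"rx": 0,"ry": 0,"rz": 0.18,"hand": 1},{"dx": 0,"dy": 0,"dz": 0,"rx": 0,"ry": 0,"rz": 0.18,"hand": 1},{"dx": 0,"dy": 0,"dz": 0,"rx": 0,"ry": 0,"rz": 0.18,"hand": 1}]}}

```text
time_s: 23.95
tcp_pos: [0.4912, 0.0954, 0.1589]
tool_rot: [-0.0, 0.966, 0.258, 0.0]
wrist_force: [-0.0, 0.3, 0.2]
finger_gap: 0.0852
finger_force: 0.0
```

{"method": "servo_tool", "body": {"moves": [{"dx": 0,"dy": 0,"dz": 0,"rx": 0,"ry": 0,"rz": 0.18,"hand": 1},{"dx": 0,"dy": 0,"dz": 0,"rx": 0,"ry": 0,"rz": 0.18,"hand": 1},{"dx": 0,"dy": 0,"dz": 0,"rx": 0,"ry": 0,"rz": 0.18,"hand": 1},{"dx": 0,"dy": 0,"dz": 0,"rx": 0,"ry": 0,"rz": 0.18,"hand": 1},{"dx": 0,"dy": 0,"dz": 0,"rx": 0,"ry": 0,"rz": 0.18,"hand": 1},{"dx": 0,"dy": 0,"dz": 0,"rx": 0,"ry": 0,"rz": 0.18,"hand": 1},{"dx": 0,"dy": 0,"dz": 0,"rx": 0,"ry": 0,"rz": 0.18,"hand": 1},{"dx": 0,"dy": 0,"dz": 0,"rx": 0,"ry": 0,"rz": 0.18,"hand": 1}]}}

```text
time_s: 24.95
tcp_pos: [0.4911, 0.0954, 0.1589]
tool_rot: [0.0, 0.897, -0.443, -0.0]
wrist_force: [-0.2, 1.0, -0.1]
finger_gap: 0.0852
finger_force: 0.0
```

{"method": "servo_tool", "body": {"moves": [{"dx": 0,"dy": 0,"dz": 0,"rx": 0,"ry": 0,"rz": 0.18,"hand": 1},{"dx": 0,"dy": 0,"dz": 0,"rx": 0,"ry": 0,"rz": 0.1,"hand": 1},{"dx": 0,"dy": 0,"dz": 0,"rx": 0,"ry": 0,"rz": 0,"hand": 0.6},{"dx": 0,"dy": 0,"dz": 0,"rx": 0,"ry": 0,"rz": 0,"hand": 0.4},{"dx": 0,"dy": 0,"dz": 0,"rx": 0,"ry": 0,"rz": 0,"hand": 0.2},{"dx": 0,"dy": 0,"dz": 0,"rx": 0,"ry": 0,"rz": 0,"hand": 0.18},{"dx": 0,"dy": 0,"dz": 0,"rx": 0,"ry": 0,"rz": 0,"hand": 0.18},{"dx": 0,"dy": 0,"dz": 0,"rx": 0,"ry": 0,"rz": 0,"hand": 0.18}]}}

```text
time_s: 25.95
tcp_pos: [0.4912, 0.0954, 0.1589]
tool_rot: [-0.0, 0.828, -0.561, 0.0]
wrist_force: [0.2, -0.4, -0.2]
finger_gap: 0.0154
finger_force: 0.0
```

```bash
python3 m.py w17
```

```text
t 25.95 p [0.4912 0.0954 0.1589] yaw_y -2.7624 z [ 0.  0. -1.] j [ 0.59  0.22 -0.56  0.   -0.79 -0.21] F [ 0.2 -0.4 -0.2] gap 0.0154
n 1297 top z 0.11773 paddle yaw -1.234 rel -0.042
```

{"method": "servo_tool", "body": {"moves": [{"dx": 0,"dy": 0,"dz": 0,"rx": 0,"ry": 0,"rz": -0.1,"hand": 0.18},{"dx": 0,"dy": 0,"dz": 0,"rx": 0,"ry": 0,"rz": -0.1,"hand": 0.18},{"dx": 0,"dy": 0,"dz": 0,"rx": 0,"ry": 0,"rz": -0.1,"hand": 0.18},{"dx": 0,"dy": 0,"dz": 0,"rx": 0,"ry": 0,"rz": 0,"hand": 0.18},{"dx": 0,"dy": 0,"dz": 0,"rx": 0,"ry": 0,"rz": 0,"hand": 0.18},{"dx": 0,"dy": 0,"dz": 0,"rx": 0,"ry": 0,"rz": 0.03,"hand": 0.18},{"dx": 0,"dy": 0,"dz": 0,"rx": 0,"ry": 0,"rz": 0,"hand": 0.18},{"dx": 0,"dy": 0,"dz": 0,"rx": 0,"ry": 0,"rz": 0,"hand": 0.18}]}}

```text
time_s: 27.0
tcp_pos: [0.4912, 0.0954, 0.1589]
tool_rot: [-0.0, 0.896, -0.445, 0.0]
wrist_force: [-0.0, -0.2, 0.3]
finger_gap: 0.0151
finger_force: 0.0
```

```bash
python3 m.py w18
```

```text
t 27.0 p [0.4912 0.0954 0.1589] yaw_y -2.4928 z [ 0.  0. -1.] j [ 0.59  0.22 -0.56  0.   -0.79  0.06] F [-0.  -0.2  0.3] gap 0.0151
n 1217 top z 0.11234 paddle yaw -1.02 rel -0.098
```

{"method": "servo_tool", "body": {"moves": [{"dx": 0,"dy": 0,"dz": 3,"rx": 0,"ry": 0,"rz": 0.03,"hand": 0.18},{"dx": 0,"dy": 0,"dz": 3,"rx": 0,"ry": 0,"rz": 0.15,"hand": 0.18},{"dx": 0,"dy": 0,"dz": 0,"rx": 0,"ry": 0,"rz": 0.16,"hand": 0.18},{"dx": 0,"dy": 0,"dz": 0.2,"rx": 0,"ry": 0,"rz": 0.16,"hand": 0.18},{"dx": 0,"dy": 0,"dz": 0.2,"rx": 0,"ry": 0,"rz": 0.16,"hand": 0.18},{"dx": 0,"dy": 0,"dz": 0.2,"rx": 0,"ry": 0,"rz": 0.16,"hand": 0.18},{"dx": 0,"dy": 0,"dz": 0.2,"rx": 0,"ry": 0,"rz": 0.16,"hand": 0.18},{"dx": 0,"dy": 0,"dz": 0.2,"rx": 0,"ry": 0,"rz": 0.16,"hand": 0.18}]}}

```text
time_s: 28.05
tcp_pos: [0.4912, 0.0954, 0.1516]
tool_rot: [-0.0, -0.511, 0.859, -0.0]
wrist_force: [0.8, -0.5, -0.1]
finger_gap: 0.0155
finger_force: 1.2
```

```bash
python3 m.py w19
```

```text
t 28.05 p [0.4912 0.0954 0.1516] yaw_y 2.6441 z [ 0. -0. -1.] j [ 0.59  0.23 -0.57  0.   -0.77 -1.08] F [ 0.8 -0.5 -0.1] gap 0.0155
n 1347 top z 0.1116 paddle yaw -1.911 rel 0.157
```

{"method": "servo_tool", "body": {"moves": [{"dx": 0,"dy": 0,"dz": 0.2,"rx": 0,"ry": 0,"rz": 0.16,"hand": 0.18},{"dx": 0,"dy": 0,"dz": 0.2,"rx": 0,"ry": 0,"rz": 0.16,"hand": 0.18},{"dx": 0,"dy": 0,"dz": 0.2,"rx": 0,"ry": 0,"rz": 0.16,"hand": 0.18},{"dx": 0,"dy": 0,"dz": 0.2,"rx": 0,"ry": 0,"rz": 0.16,"hand": 0.18},{"dx": 0,"dy": 0,"dz": 0.2,"rx": 0,"ry": 0,"rz": 0.16,"hand": 0.18},{"dx": 0,"dy": 0,"dz": 0.2,"rx": 0,"ry": 0,"rz": 0.16,"hand": 0.18},{"dx": 0,"dy": 0,"dz": 0.2,"rx": 0,"ry": 0,"rz": 0.16,"hand": 0.18},{"dx": 0,"dy": 0,"dz": 0.2,"rx": 0,"ry": 0,"rz": 0.16,"hand": 0.18}]}}

```text
time_s: 29.1
tcp_pos: [0.4915, 0.0951, 0.1504]
tool_rot: [0.0, 0.102, 0.995, -0.0]
wrist_force: [1.6, -2.7, 1.3]
finger_gap: 0.0153
finger_force: 1.4
```

{"method": "servo_tool", "body": {"moves": [{"dx": 0,"dy": 0,"dz": 0,"rx": 0,"ry": 0,"rz": 0,"hand": 0.18},{"dx": 0,"dy": 0,"dz": 0,"rx": 0,"ry": 0,"rz": -0.05,"hand": 0.3},{"dx": 0,"dy": 0,"dz": 0,"rx": 0,"ry": 0,"rz": -0.05,"hand": 0.5},{"dx": 0,"dy": 0,"dz": 0,"rx": 0,"ry": 0,"rz": 0,"hand": 1},{"dx": 0,"dy": 0,"dz": 0,"rx": 0,"ry": 0,"rz": 0,"hand": 1},{"dx": 0,"dy": 0,"dz": 0,"rx": 0,"ry": 0,"rz": 0,"hand": 1},{"dx": 0,"dy": 0,"dz": 0,"rx": 0,"ry": 0,"rz": 0,"hand": 1},{"dx": 0,"dy": 0,"dz": 0,"rx": 0,"ry": 0,"rz": 0,"hand": 1}]}}

```text
time_s: 30.1
tcp_pos: [0.4912, 0.0954, 0.1503]
tool_rot: [-0.0, 0.05, 0.999, 0.0]
wrist_force: [0.1, 0.8, 0.3]
finger_gap: 0.0854
finger_force: 0.0
```

```bash
python3 m.py w20
```

```text
t 30.1 p [0.4912 0.0954 0.1503] yaw_y 1.4707 z [-0.  0. -1.] j [ 0.59  0.23 -0.57 -0.   -0.77 -2.26] F [0.1 0.8 0.3] gap 0.0854
n 1261 top z 0.11026 paddle yaw 3.052 rel 0.011
```

{"method": "servo_tool", "body": {"moves": [{"dx": 0,"dy": 0,"dz": 0,"rx": 0,"ry": 0,"rz": -0.18,"hand": 1},{"dx": 0,"dy": 0,"dz": 0,"rx": 0,"ry": 0,"rz": -0.18,"hand": 1},{"dx": 0,"dy": 0,"dz": 0,"rx": 0,"ry": 0,"rz": -0.18,"hand": 1},{"dx": 0,"dy": 0,"dz": 0,"rx": 0,"ry": 0,"rz": -0.18,"hand": 1},{"dx": 0,"dy": 0,"dz": 0,"rx": 0,"ry": 0,"rz": -0.18,"hand": 1},{"dx": 0,"dy": 0,"dz": 0,"rx": 0,"ry": 0,"rz": -0.18,"hand": 1},{"dx": 0,"dy": 0,"dz": 0,"rx": 0,"ry": 0,"rz": -0.18,"hand": 1},{"dx": 0,"dy": 0,"dz": 0,"rx": 0,"ry": 0,"rz": -0.18,"hand": 1}]}}

```text
time_s: 31.15
tcp_pos: [0.4912, 0.0954, 0.1503]
tool_rot: [0.0, -0.623, 0.782, 0.0]
wrist_force: [-0.4, 0.3, 0.6]
finger_gap: 0.0853
finger_force: 0.0
```

{"method": "servo_tool", "body": {"moves": [{"dx": 0,"dy": 0,"dz": 0,"rx": 0,"ry": 0,"rz": -0.18,"hand": 1},{"dx": 0,"dy": 0,"dz": 0,"rx": 0,"ry": 0,"rz": -0.18,"hand": 1},{"dx": 0,"dy": 0,"dz": 0,"rx": 0,"ry": 0,"rz": -0.18,"hand": 1},{"dx": 0,"dy": 0,"dz": 0,"rx": 0,"ry": 0,"rz": -0.18,"hand": 1},{"dx": 0,"dy": 0,"dz": 0,"rx": 0,"ry": 0,"rz": -0.18,"hand": 1},{"dx": 0,"dy": 0,"dz": 0,"rx": 0,"ry": 0,"rz": -0.18,"hand": 1},{"dx": 0,"dy": 0,"dz": 0,"rx": 0,"ry": 0,"rz": -0.18,"hand": 1},{"dx": 0,"dy": 0,"dz": 0,"rx": 0,"ry": 0,"rz": -0.18,"hand": 1}]}}

```text
time_s: 32.15
tcp_pos: [0.4912, 0.0954, 0.1503]
tool_rot: [-0.0, 0.984, -0.177, -0.0]
wrist_force: [0.1, 0.4, -0.6]
finger_gap: 0.0856
finger_force: 0.0
```

{"method": "servo_tool", "body": {"moves": [{"dx": 0,"dy": 0,"dz": 0,"rx": 0,"ry": 0,"rz": -0.18,"hand": 1},{"dx": 0,"dy": 0,"dz": 0,"rx": 0,"ry": 0,"rz": -0.06,"hand": 1},{"dx": 0,"dy": 0,"dz": 0,"rx": 0,"ry": 0,"rz": 0,"hand": 0.6},{"dx": 0,"dy": 0,"dz": 0,"rx": 0,"ry": 0,"rz": 0,"hand": 0.4},{"dx": 0,"dy": 0,"dz": 0,"rx": 0,"ry": 0,"rz": 0,"hand": 0.2},{"dx": 0,"dy": 0,"dz": 0,"rx": 0,"ry": 0,"rz": 0,"hand": 0.18},{"dx": 0,"dy": 0,"dz": 0,"rx": 0,"ry": 0,"rz": 0,"hand": 0.18},{"dx": 0,"dy": 0,"dz": 0,"rx": 0,"ry": 0,"rz": 0,"hand": 0.18}]}}

```text
time_s: 33.15
tcp_pos: [0.4912, 0.0954, 0.1503]
tool_rot: [0.0, 0.998, -0.061, -0.0]
wrist_force: [-0.0, -0.3, -0.1]
finger_gap: 0.0154
finger_force: 0.0
```

```bash
python3 m.py w21
```

```text
t 33.15 p [0.4912 0.0954 0.1503] yaw_y -1.6927 z [-0. -0. -1.] j [ 0.59  0.23 -0.57  0.   -0.77  0.86] F [-0.  -0.3 -0.1] gap 0.0154
n 1345 top z 0.11023 paddle yaw -0.119 rel 0.003
```

{"method": "servo_tool", "body": {"moves": [{"dx": 0,"dy": 0,"dz": 0,"rx": 0,"ry": 0,"rz": 0.17,"hand": 0.18},{"dx": 0,"dy": 0,"dz": 0.1,"rx": 0,"ry": 0,"rz": 0.17,"hand": 0.18},{"dx": 0,"dy": 0,"dz": 0.1,"rx": 0,"ry": 0,"rz": 0.17,"hand": 0.18},{"dx": 0,"dy": 0,"dz": 0.1,"rx": 0,"ry": 0,"rz": 0.17,"hand": 0.18},{"dx": 0,"dy": 0,"dz": 0.1,"rx": 0,"ry": 0,"rz": 0.17,"hand": 0.18},{"dx": 0,"dy": 0,"dz": 0.1,"rx": 0,"ry": 0,"rz": 0.17,"hand": 0.18},{"dx": 0,"dy": 0,"dz": 0.1,"rx": 0,"ry": 0,"rz": 0.17,"hand": 0.18},{"dx": 0,"dy": 0,"dz": 0.1,"rx": 0,"ry": 0,"rz": 0.17,"hand": 0.18}]}}

```text
time_s: 34.2
tcp_pos: [0.4911, 0.0953, 0.1495]
tool_rot: [0.0, 0.736, -0.677, 0.0]
wrist_force: [0.2, -0.9, -1.0]
finger_gap: 0.0153
finger_force: 1.1
```

{"method": "servo_tool", "body": {"moves": [{"dx": 0,"dy": 0,"dz": 0.1,"rx": 0,"ry": 0,"rz": 0.17,"hand": 0.18},{"dx": 0,"dy": 0,"dz": 0.1,"rx": 0,"ry": 0,"rz": 0.17,"hand": 0.18},{"dx": 0,"dy": 0,"dz": 0.1,"rx": 0,"ry": 0,"rz": 0.17,"hand": 0.18},{"dx": 0,"dy": 0,"dz": 0.1,"rx": 0,"ry": 0,"rz": 0.17,"hand": 0.18},{"dx": 0,"dy": 0,"dz": 0.1,"rx": 0,"ry": 0,"rz": 0.17,"hand": 0.18},{"dx": 0,"dy": 0,"dz": 0.1,"rx": 0,"ry": 0,"rz": 0.17,"hand": 0.18},{"dx": 0,"dy": 0,"dz": 0.1,"rx": 0,"ry": 0,"rz": 0.17,"hand": 0.18},{"dx": 0,"dy": 0,"dz": 0.1,"rx": 0,"ry": 0,"rz": 0.17,"hand": 0.18}]}}

```text
time_s: 35.2
tcp_pos: [0.4913, 0.0952, 0.1487]
tool_rot: [0.0, -0.147, 0.989, -0.0]
wrist_force: [1.4, -2.2, -0.6]
finger_gap: 0.0155
finger_force: 0.9
```

{"method": "servo_tool", "body": {"moves": [{"dx": 0,"dy": 0,"dz": 0,"rx": 0,"ry": 0,"rz": 0,"hand": 0.18},{"dx": 0,"dy": 0,"dz": 0,"rx": 0,"ry": 0,"rz": -0.05,"hand": 0.3},{"dx": 0,"dy": 0,"dz": 0,"rx": 0,"ry": 0,"rz": -0.05,"hand": 0.5},{"dx": 0,"dy": 0,"dz": 0,"rx": 0,"ry": 0,"rz": 0,"hand": 1},{"dx": 0,"dy": 0,"dz": 0,"rx": 0,"ry": 0,"rz": 0,"hand": 1},{"dx": 0,"dy": 0,"dz": 0,"rx": 0,"ry": 0,"rz": 0,"hand": 1},{"dx": 0,"dy": 0,"dz": 0,"rx": 0,"ry": 0,"rz": -0.18,"hand": 1},{"dx": 0,"dy": 0,"dz": 0,"rx": 0,"ry": 0,"rz": -0.18,"hand": 1}]}}

```text
time_s: 36.2
tcp_pos: [0.4912, 0.0954, 0.1488]
tool_rot: [-0.0, -0.374, 0.928, 0.0]
wrist_force: [-0.0, 0.1, 0.9]
finger_gap: 0.0855
finger_force: 0.0
```

```bash
python3 m.py w22
```

```text
t 36.2 p [0.4912 0.0954 0.1488] yaw_y 2.3366 z [-0.  0. -1.] j [ 0.59  0.24 -0.57 -0.   -0.77 -1.39] F [-0.   0.1  0.9] gap 0.0855
n 1351 top z 0.10779 paddle yaw -2.604 rel -0.228
```

{"method": "servo_tool", "body": {"moves": [{"dx": 0,"dy": 0,"dz": 0,"rx": 0,"ry": 0,"rz": -0.18,"hand": 1},{"dx": 0,"dy": 0,"dz": 0,"rx": 0,"ry": 0,"rz": -0.18,"hand": 1},{"dx": 0,"dy": 0,"dz": 0,"rx": 0,"ry": 0,"rz": -0.18,"hand": 1},{"dx": 0,"dy": 0,"dz": 0,"rx": 0,"ry": 0,"rz": -0.18,"hand": 1},{"dx": 0,"dy": 0,"dz": 0,"rx": 0,"ry": 0,"rz": -0.18,"hand": 1},{"dx": 0,"dy": 0,"dz": 0,"rx": 0,"ry": 0,"rz": -0.18,"hand": 1},{"dx": 0,"dy": 0,"dz": 0,"rx": 0,"ry": 0,"rz": -0.18,"hand": 1},{"dx": 0,"dy": 0,"dz": 0,"rx": 0,"ry": 0,"rz": -0.18,"hand": 1}]}}

```text
time_s: 37.25
tcp_pos: [0.4912, 0.0954, 0.1488]
tool_rot: [-0.0, 0.892, -0.452, -0.0]
wrist_force: [0.2, 0.1, 0.2]
finger_gap: 0.0854
finger_force: 0.0
```

{"method": "servo_tool", "body": {"moves": [{"dx": 0,"dy": 0,"dz": 0,"rx": 0,"ry": 0,"rz": -0.18,"hand": 1},{"dx": 0,"dy": 0,"dz": 0,"rx": 0,"ry": 0,"rz": -0.18,"hand": 1},{"dx": 0,"dy": 0,"dz": 0,"rx": 0,"ry": 0,"rz": -0.18,"hand": 1},{"dx": 0,"dy": 0,"dz": 0,"rx": 0,"ry": 0,"rz": -0.18,"hand": 1},{"dx": 0,"dy": 0,"dz": 0,"rx": 0,"ry": 0,"rz": -0.18,"hand": 1},{"dx": 0,"dy": 0,"dz": 0,"rx": 0,"ry": 0,"rz": -0.18,"hand": 1},{"dx": 0,"dy": 0,"dz": 0,"rx": 0,"ry": 0,"rz": -0.18,"hand": 1},{"dx": 0,"dy": 0,"dz": 0,"rx": 0,"ry": 0,"rz": -0.08,"hand": 1}]}}

```text
time_s: 38.25
tcp_pos: [0.4912, 0.0954, 0.1488]
tool_rot: [-0.0, 0.98, 0.198, -0.0]
wrist_force: [-0.4, -0.7, 0.5]
finger_gap: 0.0857
finger_force: 0.0
```

```bash
python3 m.py w23
```

```text
t 38.25 p [0.4912 0.0954 0.1488] yaw_y -1.1715 z [-0.  0. -1.] j [ 0.59  0.24 -0.57 -0.   -0.77  1.38] F [-0.4 -0.7  0.5] gap 0.0857
n 1325 top z 0.10769 paddle yaw 0.419 rel 0.02
```

{"method": "servo_tool", "body": {"newtons": 25, "moves": [{"dx": 0,"dy": 0,"dz": 0,"rx": 0,"ry": 0,"rz": 0,"hand": 0.6},{"dx": 0,"dy": 0,"dz": 0,"rx": 0,"ry": 0,"rz": 0,"hand": 0.4},{"dx": 0,"dy": 0,"dz": 0,"rx": 0,"ry": 0,"rz": 0,"hand": 0.25},{"dx": 0,"dy": 0,"dz": 0,"rx": 0,"ry": 0,"rz": 0,"hand": 0.18},{"dx": 0,"dy": 0,"dz": 0,"rx": 0,"ry": 0,"rz": 0,"hand": 0.1},{"dx": 0,"dy": 0,"dz": 0,"rx": 0,"ry": 0,"rz": 0,"hand": 0},{"dx": 0,"dy": 0,"dz": 0,"rx": 0,"ry": 0,"rz": 0,"hand": 0},{"dx": 0,"dy": 0,"dz": 0,"rx": 0,"ry": 0,"rz": 0,"hand": 0}]}}

```text
time_s: 39.3
tcp_pos: [0.4912, 0.0952, 0.1488]
tool_rot: [0.0, 0.98, 0.198, -0.0]
wrist_force: [1.8, -3.1, 0.4]
finger_gap: 0.0114
finger_force: 30.6
```

```bash
python3 m.py w24
```

```text
t 39.3 p [0.4912 0.0952 0.1488] yaw_y -1.1726 z [-0. -0. -1.] j [ 0.59  0.24 -0.57  0.   -0.77  1.38] F [ 1.8 -3.1  0.4] gap 0.0114
n 1306 top z 0.10762 paddle yaw 0.408 rel 0.009
```

{"method": "servo_tool", "body": {"moves": [{"dx": 0,"dy": 0,"dz": 0.16,"rx": 0,"ry": 0,"rz": 0.165,"hand": 0},{"dx": 0,"dy": 0,"dz": 0.16,"rx": 0,"ry": 0,"rz": 0.165,"hand": 0},{"dx": 0,"dy": 0,"dz": 0.16,"rx": 0,"ry": 0,"rz": 0.165,"hand": 0},{"dx": 0,"dy": 0,"dz": 0.16,"rx": 0,"ry": 0,"rz": 0.165,"hand": 0},{"dx": 0,"dy": 0,"dz": 0.16,"rx": 0,"ry": 0,"rz": 0.165,"hand": 0},{"dx": 0,"dy": 0,"dz": 0.16,"rx": 0,"ry": 0,"rz": 0.165,"hand": 0},{"dx": 0,"dy": 0,"dz": 0.16,"rx": 0,"ry": 0,"rz": 0.165,"hand": 0},{"dx": 0,"dy": 0,"dz": 0.16,"rx": 0,"ry": 0,"rz": 0.165,"hand": 0}]}}

```text
time_s: 40.35
tcp_pos: [0.4912, 0.0951, 0.1476]
tool_rot: [0.0, 0.894, -0.447, 0.0]
wrist_force: [1.2, -3.8, 1.9]
finger_gap: 0.0117
finger_force: 30.6
```

{"method": "servo_tool", "body": {"moves": [{"dx": 0,"dy": 0,"dz": 0.1,"rx": 0,"ry": 0,"rz": 0.1,"hand": 0},{"dx": 0,"dy": 0,"dz": 0.06,"rx": 0,"ry": 0,"rz": 0.06,"hand": 0},{"dx": 0,"dy": 0,"dz": 0,"rx": 0,"ry": 0,"rz": 0,"hand": 0},{"dx": 0,"dy": 0,"dz": 0,"rx": 0,"ry": 0,"rz": 0,"hand": 0},{"dx": 0,"dy": 0,"dz": 0,"rx": 0,"ry": 0,"rz": 0,"hand": 0},{"dx": 0,"dy": 0,"dz": 0,"rx": 0,"ry": 0,"rz": 0,"hand": 0},{"dx": 0,"dy": 0,"dz": 0,"rx": 0,"ry": 0,"rz": 0,"hand": 0},{"dx": 0,"dy": 0,"dz": 0,"rx": 0,"ry": 0,"rz": 0,"hand": 0}]}}

```text
time_s: 41.35
tcp_pos: [0.4912, 0.0951, 0.1474]
tool_rot: [0.0, 0.857, -0.515, 0.0]
wrist_force: [1.8, -5.8, 1.4]
finger_gap: 0.0117
finger_force: 30.6
```

```bash
python3 m.py w25
```

```text
t 41.35 p [0.4912 0.0951 0.1474] yaw_y -2.6527 z [ 0. -0. -1.] j [ 0.58  0.24 -0.57  0.   -0.76 -0.1 ] F [ 1.8 -5.8  1.4] gap 0.0117
n 1297 top z 0.10628 paddle yaw -1.094 rel -0.013
```

View pics/w25.png

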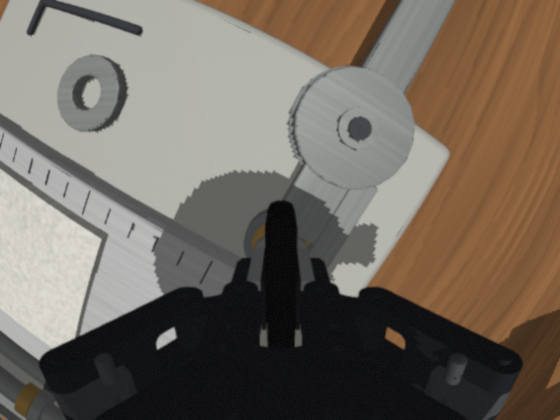

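The T-grip is held between the pads at (282,270) and the bar is still home under the screw. The screw is 6.1 mm lower than just after the drop, which is one turn.

```bash
python3 -c "
from h import *
print(workorder.job_done())"
```

```text
the job is handed in; nothing more can be done
None
```

The job is handed in: the bar is home in its end detent. The screw was turned back until it dropped, then forward one full turn to within about 0.1 rad, and the T-grip is still held. It took about 41 s of the 72 s, and the other things on the bench were not deliberately touched.

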